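Park the cap driver in its ring stand

ROBOT

A 6-joint arm with a two-finger parallel gripper is mounted at the origin on a cart in front of the work surface, level with it; the furniture and walls round the work are solid. World frame = base frame: x ahead of the robot, y to its left, z up, the work surface at z = 0. Lengths are in mm, angles in rad, forces in N, time in s.
With the tool pointing down it reaches from about 350 to 775 mm from the base axis. Payload 7.3 kg.
Tool frame: the origin (TCP) lies midway between the tips of the shut fingers; the grasp point (between the pads) lies bot.tcp_to_grasp behind it (bot.tcp_to_grasp is the distance from the TCP to the grasp point, in mm); z points along the fingers, y is the direction in which the jaws open and shut (so a half turn about z gives the same grasp; the last joint's range is limited). The gripper opens to 92 mm and grips with 3 to 60 N. Pads are 19 mm wide; open, the fingers measure 130 mm over their backs; the gripper's body (75 mm by 190 mm) begins 47 mm behind the grasp point.
Start: joints at [1.117, 0.342, 1.524, -0, 1.275, -0.146], TCP at [159.042, 500.354, 191.041] pointing down, gripper open.
Joint ranges: [-2.53, 2.53], [-0.77, 2.02], [0.04, 2.7], [-1, 4.14], [0.28, 2.66], [-3.11, 3.11]. Speed limits (rad/s): [2.57, 2.57, 3.14, 3.14, 3.14, 3.14].

INTERFACE

Orientations are given as [roll, pitch, yaw] about the fixed x, y, z axes, in that order (R = Rz(yaw) Ry(pitch) Rx(roll)).
In Python, from plant import bot gives the robot as it stands.
- The arm moves only by the shell command python3 -m inch 'ROWS'. ROWS is JSON, one flat list of numbers, 7 for each row, row after row: the shift along the world's x, y, z in cm, then the turn, a rotation vector about the world's x, y, z in degrees, then the gripper command: -1 is shut, 1 is fully open, values between are in proportion. In form: [tx, ty, tz, ax, ay, az, fingers, tx, ty, tz, ax, ay, az, fingers, ...]. A call has exactly 5 rows; each row is the pose to reach, as a shift and turn from the pose measured when the call began; what a row does not reach only later rows make up. A row lasts 1/10 s, in which the tool goes at most 50 mm and 8.59 degrees, less where a joint would pass 70% of its speed; a pose out of reach is approached as far as the arm can. A call with a gripper value outside its range is refused whole. The fingers move at their own pace and stop on an object; the grip force is fixed at half the most. Time passes only in rows, so rows that repeat a pose let the fingers close, or fill a call up. It gives the time, the measured TCP pose, the force and the opening at its end, in the units of the state.
- bot.get_obs(): the state, without advancing time (a new reading comes with each control period).
- bot.capture(name): name is "side" or "top"; returns the picture (420x560x3 uint8, red, green, blue); there is no depth.
- bot.calibration(name): a dict with "fx", "fy", "cx", "cy" (pixels), "cam_to_world" (4x4, takes a point from camera to world coordinates). Camera axes: x right, y down, z forward; pixel columns grow to the right and rows downward; lengths in mm; the calibration is good to about 2 mm. A picture is of the moment at which its call begins. calibration takes no time and is no camera call.
- bot.close_job(): hands the job in, once; it reports no verdict.
The state is a dict: "time": time; "joint_positions": joint angles; "dq": joint speeds; "tau": joint torques, N m; "tool_pos": TCP position; "tcp_rot": TCP orientation; "contact_force": force on the tool from outside, world axes, zero at the start; "moment": the same for the moment, N m; "grip_width": finger opening in mm.
Only numpy, scipy, OpenCV 4.12 (cv2) and the standard library are available. Lean on these libraries where they do the work, as an engineer would, in place of code of your own. Each camera call takes 0.05 s, during which the arm holds its last target.

TASK

Put the blue-handled cap driver away. First swing the stand's dust cover well clear of the ring, then take the driver out of the orange tube rack and lower it handle-first through the ring until its head rests on the ring, and swing the cover back over the head until it meets its stop. Leave the petri dishes, the small bottle and the tape roll undisturbed.

Things in the scene. Friction and masses are not known exactly. Their poses are not given: they have to be found in the camera images.
- driver: Cap driver, loose, about 0.12 kg: blue round handle, 20 mm thick, 110 mm long (its end tapers over 10 mm to 14 mm), under a grey cup-shaped head, 44 mm in diameter, 40 mm tall. Starts upright, handle down, in a corner hole of the orange rack, foot 3 mm above the bench; it may lean a few degrees. Origin: centre of the handle's lower end; z along the handle to the head (underside at 110 mm, top at 150).
- driver_head (a point): Centre of the driver's grey head, half-way up it (20 mm above the head's underside, 130 mm above the handle's lower end); grip the head here, or up to 10 mm higher, across its 44 mm diameter. Axes as driver.
- rack: Orange 50 ml tube rack, fixed, 70 x 132 x 52 mm; origin at the centre of its underside, x along its short side, y along its long side. Holes 22 mm clear (walls 24 to 52 mm high) at x = -15, 15, y = -43, -15, 15, 43 mm; the driver starts in the one at (-15, 43). Two capped tubes, fixed, stand up to 108 mm high in (15, -43) and (-15, -15).
- ring_top (a point): Centre of the ring's bore on its top face, 150 mm above the bench. Aluminium ring: bore 26 mm, outside 54 mm, 14 mm thick; z up, x points to the stand's post 70 mm away (14 mm radius, top with the cover's hub 212 mm above the bench), which carries it by a bar. Below the ring is only a 10 mm base plate, 150 x 90 mm. The stand is fixed.
- cover_pivot (a point): Point on the vertical axis of the dust cover's pivot, 70 mm along +x of ring_top, 200 mm above the bench; same axes as ring_top.
- cover_knob (a point): Mid-height of the red knob on the white dust cover, 219 mm above the bench: an upright pin 14 mm in diameter, from the cover's top face at 203 mm up to 231 mm. It is 70 mm from the pivot axis, at the centre of the cover disc (54 mm diameter, underside at 198 mm, which is 8 mm above the head of a seated driver).
- cover (a joint): Turn of the dust cover about its vertical pivot, rad. 0: against its stop, centred over the ring; it grows as the cover swings clockwise seen from above, towards the +y side of ring_top, up to 2.2. It starts between 0 and 0.25, stays where it is left, and moves with about 0.6 N at the knob.
- dishes_mid (a point): Bystander: stack of petri dishes, loose, 62 mm diameter, 62 mm tall; the point is half-way up its middle.
- bottle_mid (a point): Bystander: small white reagent bottle with blue cap, loose, 42 mm diameter, 68 mm tall; the point is half-way up its middle.
- tape_mid (a point): Bystander: yellow tape roll lying flat, loose, 61 mm diameter, 13 mm tall; the point is half-way up its middle.
Not all that is in view belongs to the job. Leave any green look-alike of the driver alone.

How it is judged:
By the outcome, as a careful person would: the job done as asked, in the order asked, and still so for the second after the job is handed in, with the robot touching nothing.
It also fails if it takes over 72 s, if anything falls off the work surface, if the arm or the gripper's body presses on something with over 40 N, if the wrist force passes 120 N, or if a joint passes its speed limit or range.

## Working session

There is one attempt and no reset: what is moved stays moved. The work goes in short steps, Python scripts to look and compute and a shell command to move; the robot and the scene stay as the last step left them, time stands still between calls to the robot, and variables do not carry over. Pictures are saved under pics/ and viewed, and the job is handed in when it is done.

```bash
ls; mkdir -p pics; python3 - <<'E'
from plant import bot
import cv2
print(bot.get_obs(), bot.tcp_to_grasp)
for n in ("side","top"):
    im=bot.capture(n); cv2.imwrite(f"pics/{n}0.png",im[:,:,::-1])
    c=bot.calibration(n); print(n,c)
E
```

```text
pics
{'time': 0.0, 'joint_positions': array([ 1.11700908e+00,  3.42729768e-01,  1.52504374e+00, -4.17128475e-05,
        1.27538997e+00, -1.46020199e-01]), 'dq': array([ 0.00057837,  0.00075923, -0.00048965,  0.00042161, -0.00039676,
        0.00043878]), 'tau': array([-3.39857143e-04, -4.31257796e+01, -2.44218367e+01,  7.17212283e-02,
        5.60529891e-02, -1.17321433e-04]), 'tool_pos': array([158.83105061, 499.89930742, 190.33202751]), 'tcp_rot': array([-3.14003275e+00, -1.89094455e-04,  2.83383763e+00]), 'contact_force': array([ 0.51454599, -0.28070493,  0.12336013]), 'moment': array([ 0.02760719, -0.01300318, -0.01482691]), 'grip_width': 91.80347541664533} 18.8
side {'fx': 440.5720069163301, 'fy': 440.5720069163301, 'cx': 275.66733516263093, 'cy': 201.60214048919005, 'cam_to_world': array([[ 9.75938984e-01, -1.30766111e-01,  1.74480154e-01,
         3.71240946e+02],
       [-2.17320685e-01, -5.18236729e-01,  8.27165287e-01,
        -9.80615041e+02],
       [-1.77431639e-02, -8.45180996e-01, -5.34185608e-01,
         7.45905042e+02],
       [ 0.00000000e+00,  0.00000000e+00,  0.00000000e+00,
         1.00000000e+00]])}
top {'fx': 505.2266078593399, 'fy': 505.2266078593399, 'cx': 274.196191715623, 'cy': 209.61161777725587, 'cam_to_world': array([[ 8.82909949e-02, -9.73833060e-01,  2.09413160e-01,
         2.56006324e+02],
       [-9.96091514e-01, -8.68512415e-02,  1.60796988e-02,
        -8.02538364e+01],
       [ 2.52885067e-03, -2.10014364e-01, -9.77695030e-01,
         1.58918144e+03],
       [ 0.00000000e+00,  0.00000000e+00,  0.00000000e+00,
         1.00000000e+00]])}
```

View pics/side0.png

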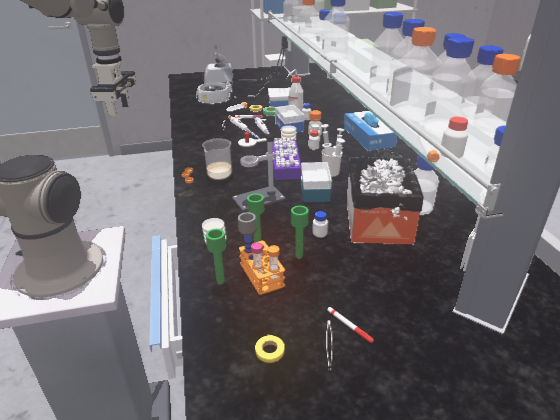

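View pics/top0.png

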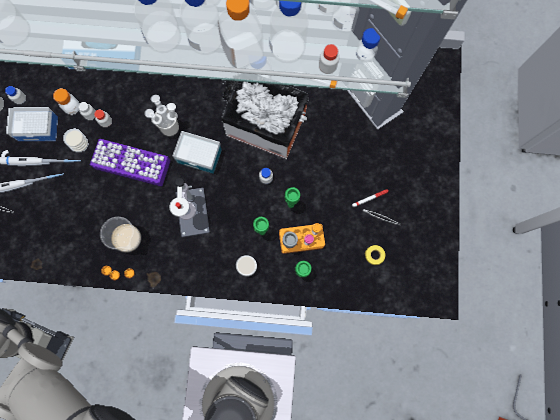

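```bash
python3 - <<'E'
import cv2
s=cv2.imread("pics/side0.png");t=cv2.imread("pics/top0.png")
cv2.imwrite("pics/s_c1.png",cv2.resize(s[120:300,190:340],None,fx=4,fy=4,interpolation=cv2.INTER_CUBIC)[:600] if 0 else cv2.resize(s[120:300,190:340],None,fx=3.3,fy=3.3,interpolation=cv2.INTER_CUBIC))
cv2.imwrite("pics/t_c1.png",cv2.resize(t[150:290,150:340],None,fx=4.2,fy=4.2,interpolation=cv2.INTER_CUBIC))
E
```

```text
(no output)
```

View pics/s_c1.png

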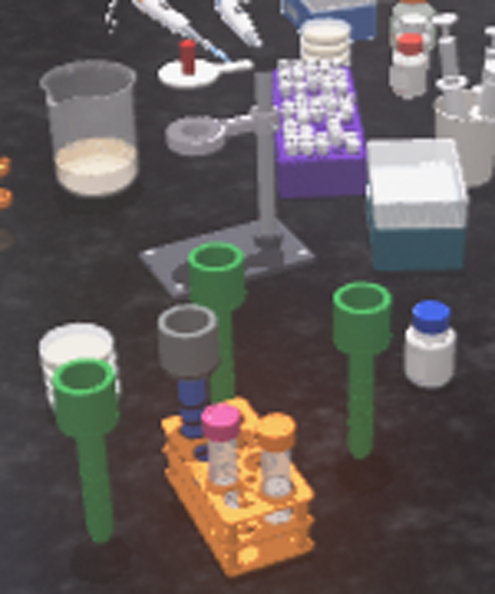

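View pics/t_c1.png

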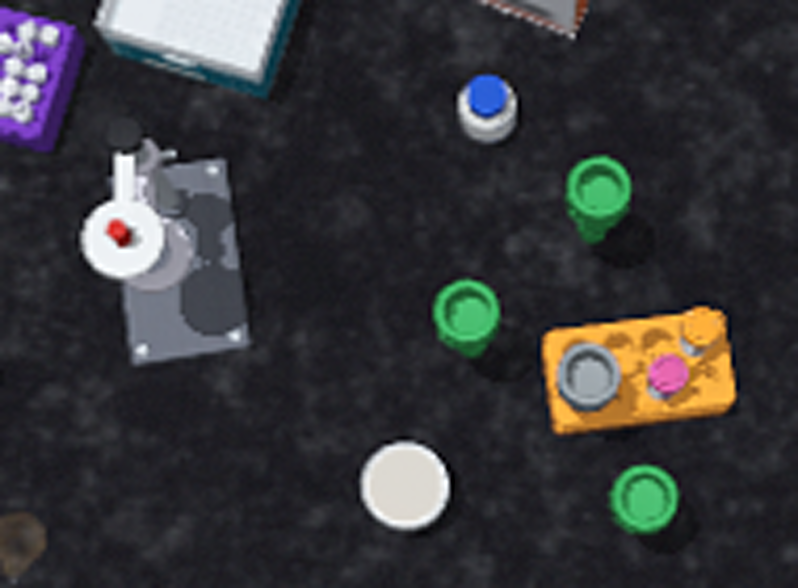

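```bash
cat > h.py <<'E'
import numpy as np, cv2
from plant import bot
C={n:bot.calibration(n) for n in("side","top")}
def ray(n,u,v):
    c=C[n];M=c["cam_to_world"];d=M[:3,:3]@np.array([(u-c["cx"])/c["fx"],(v-c["cy"])/c["fy"],1]);return M[:3,3],d/np.linalg.norm(d)
def plane(n,u,v,z):
    o,d=ray(n,u,v);return o+d*(z-o[2])/d[2]
def tri(a,b):
    o1,d1=ray("side",*a);o2,d2=ray("top",*b)
    A=np.c_[d1,-d2];s=np.linalg.lstsq(A,o2-o1,rcond=None)[0];p,q=o1+d1*s[0],o2+d2*s[1]
    return (p+q)/2,np.linalg.norm(p-q)
def proj(n,P):
    c=C[n];M=c["cam_to_world"];p=M[:3,:3].T@(np.array(P)-M[:3,3]);return np.array([c["fx"]*p[0]/p[2]+c["cx"],c["fy"]*p[1]/p[2]+c["cy"]])
def blob(im,roi,cond):
    x0,y0,x1,y1=roi;s=im[y0:y1,x0:x1].astype(int);h=cv2.cvtColor(im,cv2.COLOR_RGB2HSV)[y0:y1,x0:x1].astype(int)
    m=cond(s[...,0],s[...,1],s[...,2],h[...,0],h[...,1],h[...,2]).astype(np.uint8)
    n,l,st,ce=cv2.connectedComponentsWithStats(m)
    k=1+np.argmax(st[1:,4]);mm=(l==k).astype(np.uint8)
    cnt=max(cv2.findContours(mm,0,cv2.CHAIN_APPROX_NONE)[0],key=len)
    return ce[k]+[x0,y0],st[k]+np.array([x0,y0,0,0,0]),cnt.reshape(-1,2)+[x0,y0],mm
E
python3 - <<'E'
from h import *
s=cv2.imread("pics/side0.png");t=cv2.imread("pics/top0.png")
big=lambda im,r,f,name:cv2.imwrite(name,cv2.resize(im[r[1]:r[3],r[0]:r[2]],None,fx=f,fy=f,interpolation=cv2.INTER_NEAREST))
big(s,(228,125,290,210),7,"pics/b1.png")
big(t,(165,178,215,242),9,"pics/b2.png")
S=s[...,::-1].copy();T=t[...,::-1].copy()
red=lambda r,g,b,h,s,v:(r>g+60)&(r>b+60)
a=blob(S,(235,125,265,150),red);b=blob(T,(168,190,195,220),red)
print("knob",a[:2],b[:2],tri(a[0],b[0]),plane("top",*b[0],219),plane("side",*a[0],219))
grey=lambda r,g,b,h,s,v:(s<45)&(v>70)
wh=lambda r,g,b,h,s,v:(s<45)&(v>215)
ora=lambda r,g,b,h,s,v:(h>8)&(h<24)&(s>120)&(v>120)
o=blob(T,(275,215,335,260),ora);print("rack",o[1],cv2.minAreaRect(o[2]))
d=blob(T,(275,220,305,255),grey);print("head top",d[0],d[1],cv2.fitEllipse(d[2]))
d2=blob(S,(235,205,262,240),lambda r,g,b,h,s,v:(s<60)&(v>60));print("head side",d2[0],d2[1])
E
```

```text
knob (array([246.55263158, 136.13157895]), array([244, 132,   5,  10,  38])) (array([177.8, 204.8]), array([175, 202,   6,   7,  25])) (array([539.33117912, 210.53437893, 217.61721509]), np.float64(0.5300647907749032)) [539.31550259 210.23786605 219.        ] [538.61606492 207.31658158 219.        ]
rack [279 223  46  30 781] ((301.65997314453125, 237.61997985839844), (25.173004150390625, 44.12346267700195), 81.8698959350586)
head top [289.7247191 238.9494382] [283 232  15  16 178] ((289.7191467285156, 239.00103759765625), (13.754125595092773, 14.754673957824707), 163.7144317626953)
head side [244.03588907 222.04241436] [235 205  22  35 613]
```

View pics/b1.png

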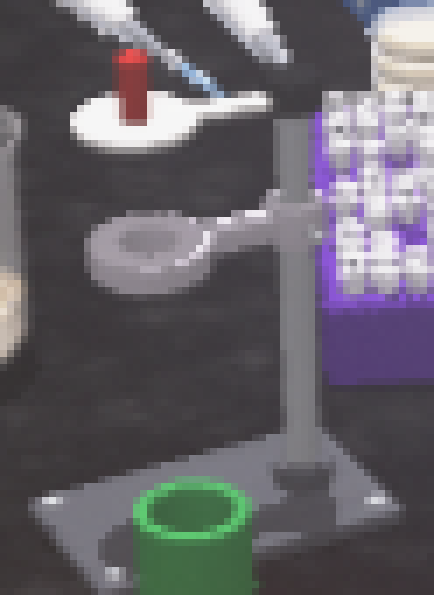

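View pics/b2.png

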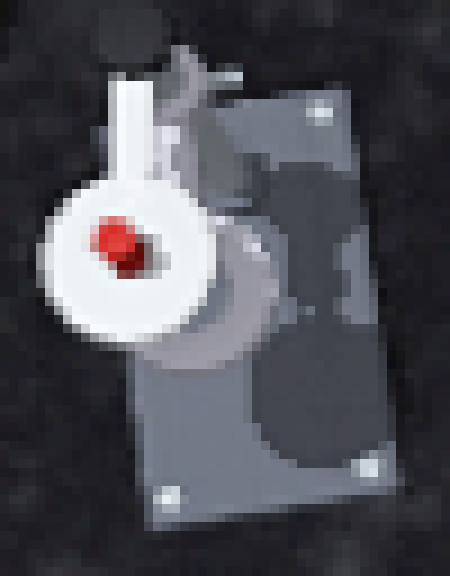

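```bash
python3 - <<'E'
from h import *
np.set_printoptions(precision=1,suppress=True)
s=cv2.imread("pics/side0.png");t=cv2.imread("pics/top0.png");S=s[...,::-1].copy();T=t[...,::-1].copy()
print("ring side z150",plane("side",249.0,158.8,150))
hubt=blob(T,(173,172,187,187),lambda r,g,b,h,s,v:(v>32)&(v<60)&(s<40));print("hub",hubt[:2],plane("top",*hubt[0],212))
print("hub manual",plane("top",179.0,182.0,212))
wh=blob(T,(165,180,195,220),lambda r,g,b,h,s,v:((s<30)&(v>200))|((r>g+60)))
c=[p for p in wh[2] if p[1]>198];e=cv2.fitEllipse(np.array(c));print("disc top",e,plane("top",*e[0],203))
# base plate corners (top view crop b2 px/9)
for u,v in [(345,85),(400,487),(150,530),(320,112),(369,467),(168,498)]:
    print(plane("top",u/9+165-.5,v/9+178-.5,10))
# head
for u,v in[(289.7,239)]: print("head rim",plane("top",u,v,153))
for m in [(301.66,237.62)]: print("rack top c",plane("top",*m,52))
E
python3 - <<'E'
import cv2
s=cv2.imread("pics/side0.png");t=cv2.imread("pics/top0.png")
big=lambda im,r,f,name:cv2.imwrite(""+name,cv2.resize(im[r[1]:r[3],r[0]:r[2]],None,fx=f,fy=f,interpolation=cv2.INTER_NEAREST))
big(s,(230,205,295,300),6,"pics/b3.png")
big(t,(270,218,335,260),12,"pics/b4.png")
E
```

```text
ring side z150 [540.5 196.2 150. ]
hub (array([178.3, 178.2]), array([173, 172,  14,  15, 123])) [617.3 220.2 212. ]
hub manual [606.5 216.8 212. ]
disc top ((179.14991760253906, 206.0102996826172), (17.2984676361084, 18.892946243286133), 51.6431884765625) [539.5 209.4 203. ]
[648.3 181.7  10. ]
[504.9 145.2  10. ]
[481.9 230.8  10. ]
[637.6 189.4  10. ]
[511.1 156.9  10. ]
[493.8 226.   10. ]
head rim [ 481.6 -108.6  153. ]
rack top c [ 505.  -146.9   52. ]
```

View pics/b3.png

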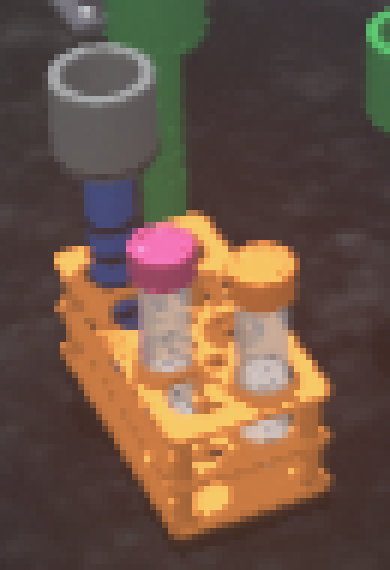

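View pics/b4.png

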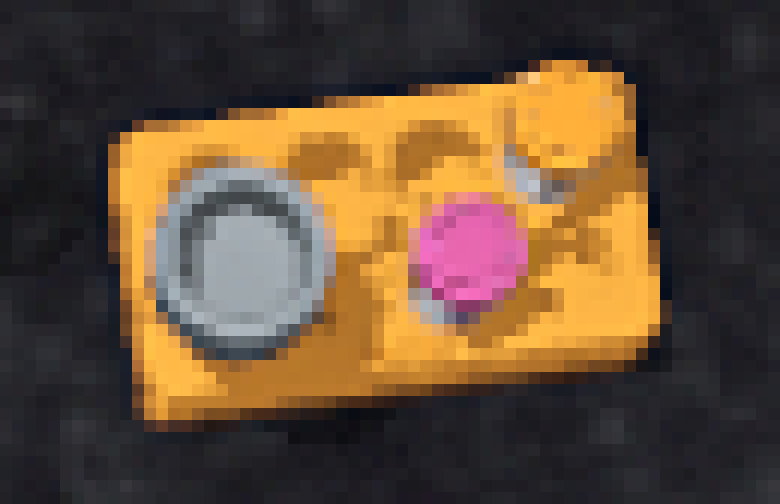

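```bash
python3 - <<'E'
from h import *
np.set_printoptions(precision=1,suppress=True)
print("rim",tri((246.5,216.5),(289.9,238.3)))
print("rim top z152.8",plane("top",289.9,238.3,152.8),plane("side",246.5,216.5,152.8))
# rack top corners in b4 px
cs=[plane("top",u/12+270-.5,v/12+218-.5,52) for u,v in[(112,135),(160,405),(662,340)]]
print(cs)
y=cs[1]-cs[2];print("rack y dir",np.degrees(np.arctan2(y[1],y[0])),np.linalg.norm(y))
x=cs[0]-cs[1];print("rack x dir",np.degrees(np.arctan2(x[1],x[0])),np.linalg.norm(x))
c=(cs[0]+cs[2])/2;a=np.radians(13);ex=np.array([np.cos(a),np.sin(a),0]);ey=np.array([-ex[1],ex[0],0])
print("rack c",c,"hole",c-15*ex+43*ey)
print("green",[plane("top",u/4.2+150-.5,v/4.2+150-.5,150) for u,v in[(467,310),(645,497),(598,187)]])
# handle visible between head and rack in side
o=bot.get_obs();print(o["time"],o["tool_pos"])
E
```

```text
rim (array([ 483.3, -109. ,  152. ]), np.float64(1.052772396583841))
rim top z152.8 [ 483.7 -109.   152.8] [ 482.6 -110.3  152.8]
[array([526.3, -74.6,  52. ]), array([457.9, -92.8,  52. ]), array([ 485.9, -219.1,   52. ])]
rack y dir 102.49442378623408 129.39437191893828
rack x dir 14.898007444159122 70.84102177823901
rack c [ 506.1 -146.8   52. ] hole [ 481.8 -108.3   52. ]
green [array([520.4, -21.2, 150. ]), array([ 402.9, -153.3,  150. ]), array([ 615.5, -104.1,  150. ])]
0.1 [158.9 500.  190.4]
```

```bash
python3 -m inch '[0,0,4.5,0,0,0,0, 1,-1,8.5,0,0,0,-0.1, 4,-3.5,10,0,0,0,-0.1, 8,-6.5,10,0,0,0,-0.1, 12,-9.5,10,0,0,0,-0.1]'; python3 -m inch '[4,-3,0,0,0,0,-0.1, 8,-6,0,0,0,0,-0.1, 12,-9,0,0,0,0,-0.1, 16,-12,0,0,0,0,-0.1, 20,-15,0,0,0,0,-0.1]'
```

```text
time: 0.6
tool_pos: [279.7, 404.1, 290.8]
tcp_rot: [-3.141, 0.0, 2.836]
contact_force: [0.2, 0.4, -0.9]
grip_width: 56.6
time: 1.1
tool_pos: [480.0, 253.2, 290.5]
tcp_rot: [-3.141, -0.0, 2.835]
contact_force: [-0.1, 0.8, 0.1]
grip_width: 41.2
```

```bash
python3 -m inch '[3,-2.2,0,0,0,0,-0.1, 5.9,-4.3,0,0,0,0,-0.1, 5.9,-4.3,-2,0,0,0,-0.1, 5.9,-4.3,-4,0,0,0,-0.1, 5.9,-4.3,-4,0,0,0,-0.1]'; python3 - <<'E'
from h import *
for n in("side","top"): cv2.imwrite(f"pics/{n}1.png",bot.capture(n)[:,:,::-1])
s=cv2.imread("pics/side1.png");t=cv2.imread("pics/top1.png")
a=cv2.resize(s[100:200,200:300],None,fx=4,fy=4);b=cv2.resize(t[150:250,130:230],None,fx=4,fy=4)
cv2.imwrite("pics/c1.png",np.hstack([a,b]))
E
```

```text
time: 1.6
tool_pos: [537.5, 209.4, 247.2]
tcp_rot: [-3.137, -0.006, 2.835]
contact_force: [-0.7, 0.3, -0.1]
grip_width: 41.3
```

View pics/c1.png

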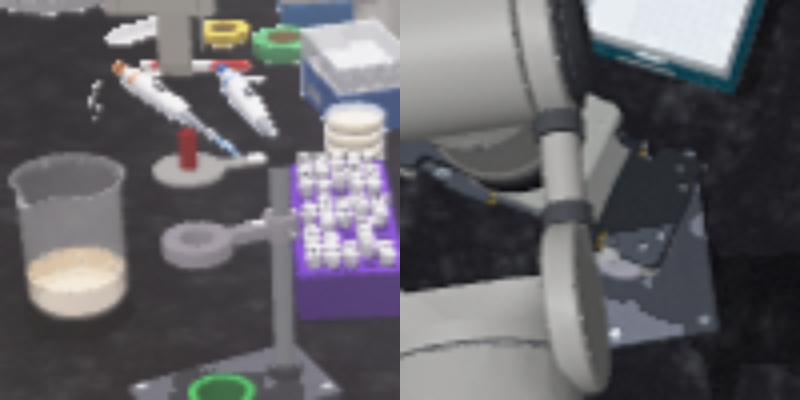

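```bash
python3 -m inch '[0.2,0.1,-1.5,0,0,0,-0.1, 0.2,0.1,-3,0,0,0,-0.1, 0.2,0.1,-3.7,0,0,0,-0.1, 0.2,0.1,-3.7,0,0,0,-0.45, 0.2,0.1,-3.7,0,0,0,-0.45]'; python3 - <<'E'
from h import *
cv2.imwrite("pics/side2.png",bot.capture("side")[:,:,::-1])
s=cv2.imread("pics/side2.png")
cv2.imwrite("pics/c2.png",cv2.resize(s[110:170,215:285],None,fx=7,fy=7))
E
```

```text
time: 2.2
tool_pos: [541.2, 211.5, 214.7]
tcp_rot: [-3.141, 0.0, 2.836]
contact_force: [-1.0, 0.1, 0.3]
grip_width: 30.0
```

View pics/c2.png

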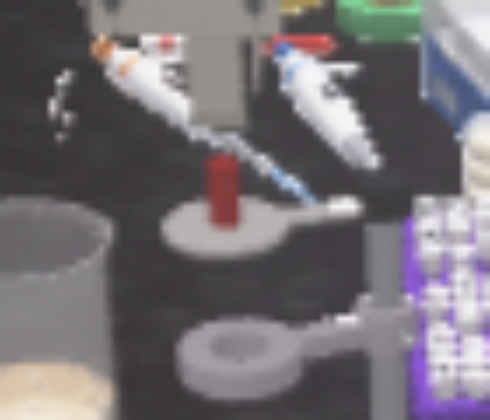

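```bash
python3 - <<'E'
from h import *
np.set_printoptions(precision=1,suppress=True)
o=bot.get_obs();p=o["tool_pos"];print(p,o["grip_width"])
j=np.array([.303,.953,0])
for k in(-30,-15,0,15,30): print(k,proj("side",p+k*j))
print(proj("side",[539.3,210.3,231]),proj("side",[539.3,210.3,203]))
E
python3 - <<'E'
import cv2
s=cv2.imread("pics/side2.png")
cv2.imwrite("pics/c3.png",cv2.resize(s[0:200,120:330],None,fx=3,fy=3))
E
```

```text
[541.3 211.5 214.8] 27.488812175301756
-30 [245.8 141. ]
-15 [246.6 138.9]
0 [247.3 136.8]
15 [248.  134.7]
30 [248.7 132.7]
[246.4 131.9] [246.9 140.7]
```

View pics/c3.png

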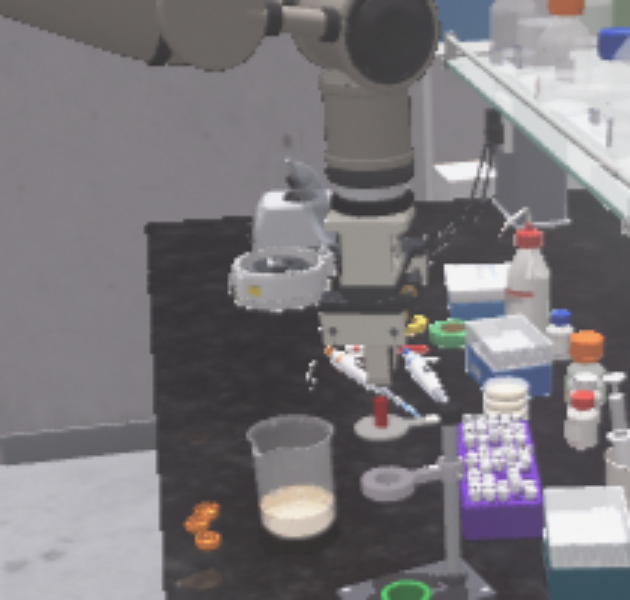

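```bash
python3 - <<'E'
from h import *
a=bot.capture("side");b=bot.capture("top");print(bot.get_obs()["tool_pos"],bot.get_obs()["joint_positions"],bot.get_obs()["grip_width"])
cv2.imwrite("pics/c4.png",np.hstack([cv2.resize(a[80:160,205:285],None,fx=5,fy=5),cv2.resize(b[150:250,130:230],None,fx=4,fy=4)])[:,:,::-1])
E
```

```text
[541.21893795 211.39752083 214.65744873] [ 2.40771348e-01  4.30028207e-01  1.32314001e+00 -4.45562664e-04
  1.38811128e+00 -1.02393450e+00] 25.842159887046396
```

View pics/c4.png

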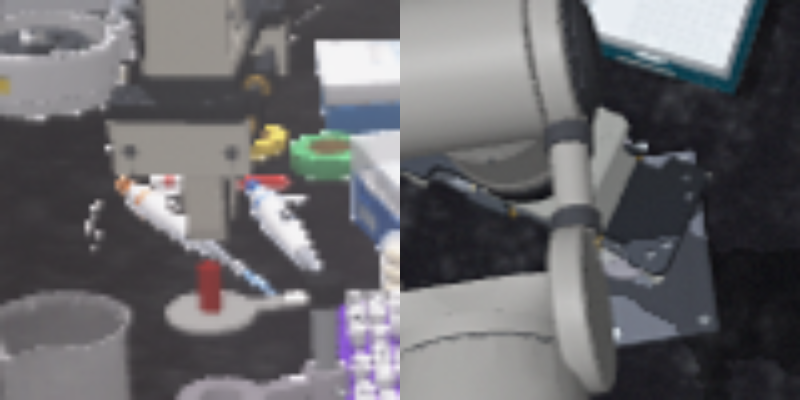

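```bash
python3 - <<'E'
from h import *
np.set_printoptions(precision=1,suppress=True)
p=np.array([158.8,499.9,190.3]);j=np.array([.303,.953,0])
for z in(0,19,66):
  for k in(-65,-46,0,46,65): print(z,k,proj("side",p+k*j+[0,0,z]),proj("top",p+k*j+[0,0,z]))
s=cv2.imread("pics/side0.png");t=cv2.imread("pics/top0.png")
cv2.imwrite("pics/c5.png",np.hstack([cv2.resize(s[50:150,60:160],None,fx=4,fy=4),cv2.resize(t[290:390,0:100],None,fx=4,fy=4)]))
E
```

```text
0 -65 [113.9 129.1] [ 76.1 345.2]
0 -46 [116.2 126.8] [ 69.7 342.3]
0 0 [121.6 121.5] [ 54.5 335.5]
0 46 [126.7 116.4] [ 39.3 328.7]
0 65 [128.7 114.4] [ 33.1 325.9]
19 -65 [112.6 123.6] [ 73.3 345.5]
19 -46 [115.  121.4] [ 66.9 342.7]
19 0 [120.4 116.1] [ 51.4 335.7]
19 46 [125.6 111.2] [ 36.1 328.9]
19 65 [127.6 109.2] [ 29.7 326. ]
66 -65 [109.4 109.7] [ 66.2 346.5]
66 -46 [111.8 107.5] [ 59.6 343.5]
66 0 [117.5 102.6] [ 43.6 336.4]
66 46 [122.8  97.9] [ 27.7 329.2]
66 65 [124.9  96. ] [ 21.1 326.3]
```

View pics/c5.png

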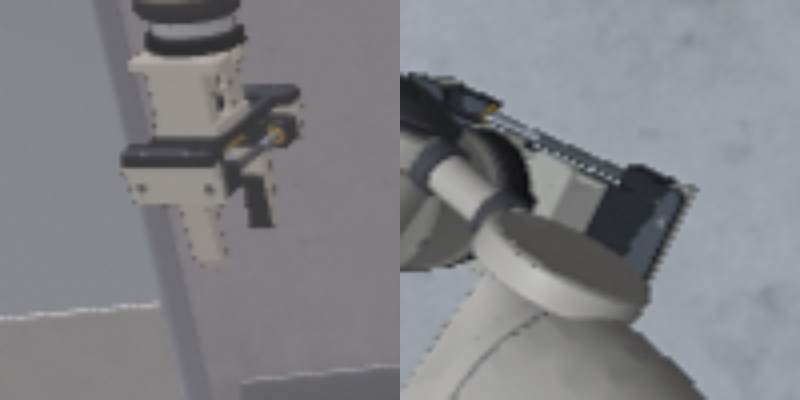

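```bash
python3 -m inch '[0,0,0,0,0,0,-1, 0,0,0,0,0,0,-1, 0,0,0,0,0,0,-1,0,0,0,0,0,0,-1,0,0,0,0,0,0,-1]'; python3 - <<'E'
from h import *
a=bot.capture("side");b=bot.capture("top");print(bot.get_obs()["grip_width"])
cv2.imwrite("pics/c6.png",np.hstack([cv2.resize(a[80:160,205:285],None,fx=5,fy=5),cv2.resize(b[150:250,130:230],None,fx=4,fy=4)])[:,:,::-1])
E
```

```text
time: 2.85
tool_pos: [541.2, 211.4, 214.6]
tcp_rot: [-3.141, 0.0, 2.836]
contact_force: [-0.1, 0.4, 0.8]
grip_width: 0.3
0.21337385021957087
```

View pics/c6.png

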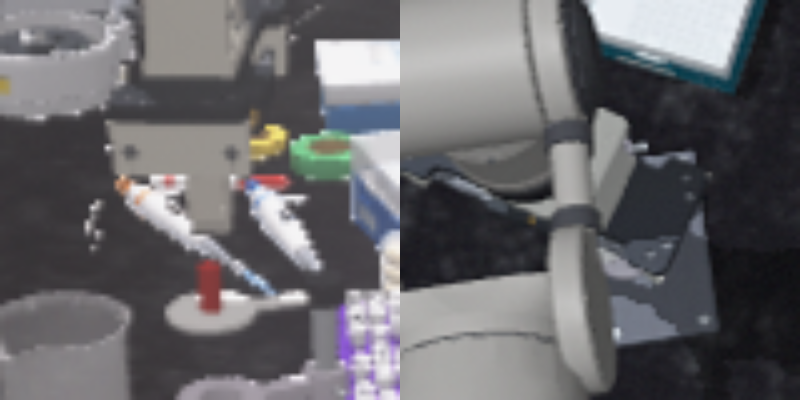

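```bash
python3 - <<'E'
from h import *
np.set_printoptions(precision=1,suppress=True)
a=tri((90.5,87.5),(61,360));b=tri((115.5,89),(72.5,337.5));print(a,b)
m=(a[0]+b[0])/2;d=m-[158.8,499.9,190.3];print(d,d@[.303,.953,0],d@[.953,-.303,0])
E
```

```text
(array([109.5, 411.9, 338.7]), np.float64(10.354855361319283)) (array([172.1, 397.5, 332.2]), np.float64(8.439535543315122))
[-18.  -95.2 145.2] -96.15493094971009 11.67935863161381
```

```bash
python3 -m inch '[0,0,0,0,0,0,-0.2, 0,0,0,0,0,0,-0.2, 0,0,0,0,0,0,-0.2,0,0,-1,0,0,0,-0.2,0,0,-1.4,0,0,0,-0.2]'; python3 -m inch '[0,0,-1,0,0,0,-0.2, 0,0,-1.6,0,0,0,-0.2, 0,0,-1.6,0,0,0,-0.2,0,0,-1.6,0,0,0,-0.2,0,0,-1.6,0,0,0,-0.2]'; python3 - <<'E'
from h import *
a=bot.capture("side");b=bot.capture("top");print(bot.get_obs()["grip_width"])
cv2.imwrite("pics/c7.png",np.hstack([cv2.resize(a[80:160,205:285],None,fx=5,fy=5),cv2.resize(b[150:250,130:230],None,fx=4,fy=4)])[:,:,::-1])
E
```

```text
time: 3.45
tool_pos: [540.7, 211.2, 199.2]
tcp_rot: [-3.14, -0.001, 2.836]
contact_force: [0.3, -0.4, -0.2]
grip_width: 34.4
time: 3.95
tool_pos: [540.9, 211.3, 183.6]
tcp_rot: [-3.141, -0.0, 2.836]
contact_force: [0.5, 0.8, 0.8]
grip_width: 36.6
36.81546720525453
```

View pics/c7.png

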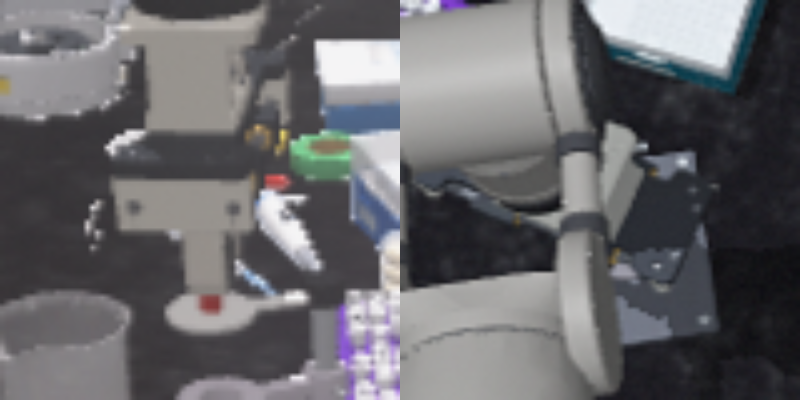

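```bash
python3 -m inch '[0,0,-0.6,0,0,0,-0.2, 0,0,-0.7,0,0,0,-0.5, 0,0,-0.7,0,0,0,-0.8,0,0,-0.7,0,0,0,-1,0,0,-0.7,0,0,0,-1]';python3 -m inch '[0,0,0,0,0,0,-1,0,0,0,0,0,0,-1,0,0,0,0,0,0,-1,0,0,0,0,0,0,-1,0,0,0,0,0,0,-1]'; python3 - <<'E'
from h import *
a=bot.capture("side");print(bot.get_obs()["grip_width"])
cv2.imwrite("pics/c8.png",np.hstack([cv2.resize(a[80:160,205:285],None,fx=6,fy=6)])[:,:,::-1])
E
```

```text
time: 4.55
tool_pos: [540.6, 211.2, 176.6]
tcp_rot: [-3.14, -0.001, 2.836]
contact_force: [-1.0, -0.9, -0.8]
grip_width: 12.8
time: 5.05
tool_pos: [540.6, 211.2, 176.6]
tcp_rot: [-3.14, -0.001, 2.836]
contact_force: [-0.8, 0.5, -0.2]
grip_width: 13.2
13.108699076199239
```

View pics/c8.png

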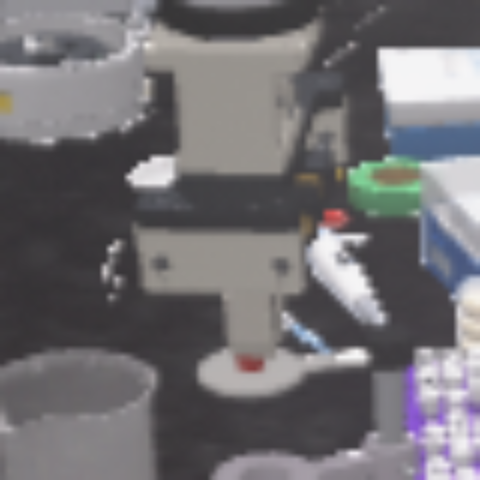

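```bash
python3 -m inch '[0,0,0,0,0,0,-0.55, 0,1.2,0,0,0,0,-0.55, 0.15,2.3,0,0,0,-3,-0.55, 0.5,3.4,0,0,0,-7,-0.55, 0.8,4,0,0,0,-10,-0.55]'; python3 - <<'E'
from h import *
a=bot.capture("side");b=bot.capture("top");print(bot.get_obs()["grip_width"])
cv2.imwrite("pics/c9.png",np.hstack([cv2.resize(a[80:160,205:285],None,fx=5,fy=5),cv2.resize(b[150:250,130:230],None,fx=4,fy=4)])[:,:,::-1])
E
```

```text
time: 5.6
tool_pos: [548.6, 252.8, 176.7]
tcp_rot: [-3.141, -0.001, 2.659]
contact_force: [0.1, -1.0, 0.4]
grip_width: 20.7
20.98302828067792
```

View pics/c9.png

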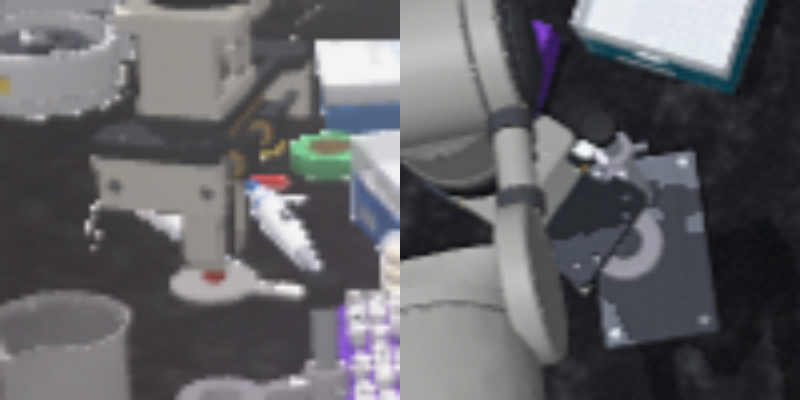

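```bash
python3 -m inch '[0.7,0.9,0,0,0,-5,-0.55, 1.5,1.7,0,0,0,-10,-0.55, 2.5,2.4,0,0,0,-16,-0.55, 3.6,2.9,0,0,0,-22,-0.55, 4.2,3.1,0,0,0,-26,-0.55]';python3 -m inch '[0.6,0.1,0,0,0,-4,-0.55, 1.8,0.2,0,0,0,-8,-0.55, 3,0.1,0,0,0,-12,-0.55, 3.6,0,0,0,0,-14,-0.55, 3.6,0,0,0,0,-14,-0.55]'; python3 - <<'E'
from h import *
a=bot.capture("side");b=bot.capture("top");print(bot.get_obs()["grip_width"])
cv2.imwrite("pics/c10.png",np.hstack([cv2.resize(a[80:160,205:285],None,fx=5,fy=5),cv2.resize(b[150:250,130:230],None,fx=4,fy=4)])[:,:,::-1])
E
```

```text
time: 6.2
tool_pos: [591.2, 284.3, 176.4]
tcp_rot: [-3.141, -0.001, 2.206]
contact_force: [-0.8, 0.5, -0.3]
grip_width: 20.9
time: 6.7
tool_pos: [627.7, 284.3, 176.0]
tcp_rot: [-3.141, -0.001, 1.962]
contact_force: [-0.8, 0.9, 0.2]
grip_width: 20.7
20.579147225391345
```

View pics/c10.png

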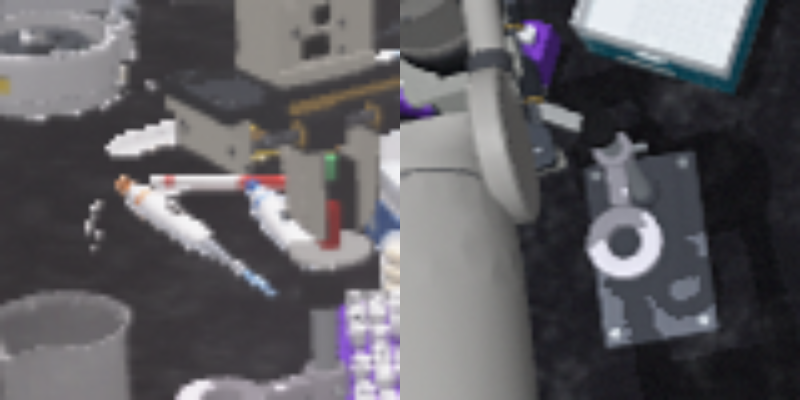

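```bash
python3 -m inch '[0,0,0,0,0,0,-0.3, 0,0,0.5,0,0,0,-0.3, 0,0,4,0,0,0,-0.2, 0,0,8,0,0,0,0, 0,0,12,0,0,0,0]';python3 -m inch '[-2,-4,2,0,0,7,0.4, -4,-8,2,0,0,14,0.4,-6,-12,2,0,0,21,0.4,-8,-16,2,0,0,28,0.4,-10,-20,2,0,0,35,0.4]'; python3 - <<'E'
from h import *
a=bot.capture("side");b=bot.capture("top");print(bot.get_obs()["grip_width"])
cv2.imwrite("pics/side3.png",a[:,:,::-1]);cv2.imwrite("pics/top3.png",b[:,:,::-1])
cv2.imwrite("pics/c11.png",np.hstack([cv2.resize(a[110:210,205:305],None,fx=4,fy=4),cv2.resize(b[150:250,130:230],None,fx=4,fy=4)])[:,:,::-1])
E
```

```text
time: 7.3
tool_pos: [626.4, 284.5, 298.2]
tcp_rot: [-3.141, -0.001, 1.964]
contact_force: [0.7, 0.3, 0.6]
grip_width: 44.7
time: 7.8
tool_pos: [525.1, 83.3, 318.9]
tcp_rot: [3.142, -0.0, 2.581]
contact_force: [0.1, -0.5, 0.5]
grip_width: 64.2
64.23427964417819
```

View pics/c11.png

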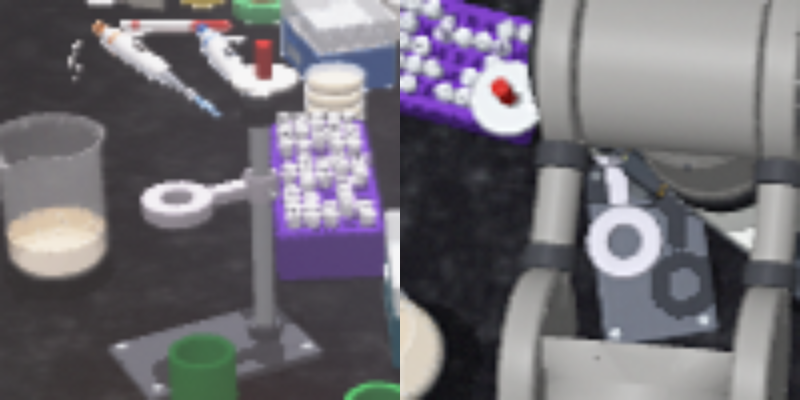

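```bash
python3 - <<'E'
from h import *
np.set_printoptions(precision=1,suppress=True)
S=cv2.imread("pics/side3.png")[...,::-1].copy();T=cv2.imread("pics/top3.png")[...,::-1].copy()
r=blob(T,(172,198,200,222),lambda r,g,b,h,s,v:(s<40)&(v>165));print(r[:2])
c=np.array([p for p in r[2] if p[1]>=203]);e=cv2.fitEllipse(c);print(e,plane("top",*e[0],150))
r2=blob(S,(236,150,262,170),lambda r,g,b,h,s,v:(s<45)&(v>165));print(r2[:2])
# inner hole contours
for n,im,roi in(("top",T,(172,198,200,222)),("side",S,(236,150,262,170))):
    x0,y0,x1,y1=roi;cv2.imwrite(f"pics/ring_{n}.png",cv2.resize(im[y0:y1,x0:x1,::-1],None,fx=14,fy=14,interpolation=cv2.INTER_NEAREST))
red=lambda r,g,b,h,s,v:(r>g+60)&(r>b+60)
a=blob(S,(262,115,280,135),red);b=blob(T,(248-100,165,165,180),red);print("knob",a[0],b[0],tri(a[0],b[0]))
E
python3 -c "
import cv2,numpy as np
a=cv2.imread('pics/ring_top.png');b=cv2.imread('pics/ring_side.png');h=max(a.shape[0],b.shape[0])
p=lambda x:cv2.copyMakeBorder(x,0,h-x.shape[0],0,0,0);cv2.imwrite('pics/rings.png',np.hstack([p(a),p(b)]))"
```

```text
(array([185.6, 209. ]), array([177, 198,  19,  21, 225]))
((185.64093017578125, 209.75045776367188), (17.20501136779785, 17.94169807434082), 68.58931732177734) [540.9 200.2 150. ]
(array([249.8, 159. ]), array([240, 155,  22,   9, 110]))
knob [270.6 123.9] [155.2 172.3] (array([627.6, 286.3, 216.5]), np.float64(0.028295018078197273))
```

View pics/rings.png

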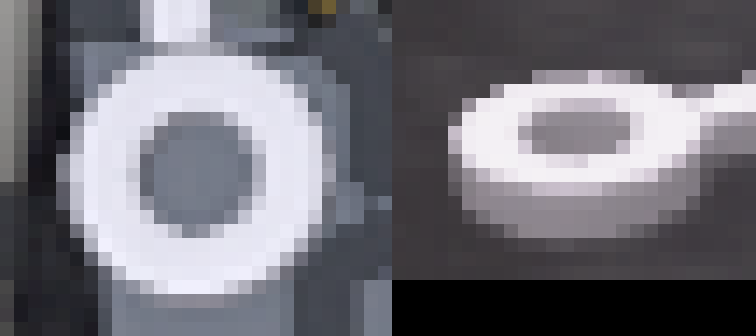

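```bash
python3 - <<'E'
from h import *
np.set_printoptions(precision=1,suppress=True)
R=tri((248.5,159),(185.5,210.2));print(R,plane("top",185.5,210.2,150),plane("side",248.5,159,150))
a=np.array([539.5,210.5]);b=np.array([627.6,286.3]);m=(a+b)/2;d=b-a;L=np.linalg.norm(d);n=np.array([d[1],-d[0]])/L
P=m+n*np.sqrt(max(0,70**2-L*L/4));print("pivot",P,L)
r=R[0][:2];v=P-r;print(np.linalg.norm(v),np.degrees(np.arctan2(v[1],v[0])))
E
```

```text
(array([539.9, 201. , 147.1]), np.float64(0.48762110901306766)) [539.6 200.5 150. ] [538.8 195.3 150. ]
pivot [609.  218.8] 116.22069523109903
71.35282516192605 14.41992123745665
```

```bash
python3 -m inch '[-0.8,-3.8,0,0,0,8,0.6, -1.6,-7.6,0,0,0,16,0.6,-2.4,-11.4,0,0,0,24,0.6,-3.2,-15.2,0,0,0,32,0.6,-4.1,-19.2,0,0,0,40,0.6]';python3 -m inch '[0,0,-4,0,0,5,0.6, 0,0,-8,0,0,5,0.6,0,0,-12,0,0,5,0.6,0,0,-16,0,0,5,0.6,0,0,-16,0,0,5,0.6]'; python3 - <<'E'
from h import *
o=bot.get_obs();print(o["tool_pos"],o["tcp_rot"])
a=bot.capture("side");b=bot.capture("top")
cv2.imwrite("pics/side4.png",a[:,:,::-1]);cv2.imwrite("pics/top4.png",b[:,:,::-1])
cv2.imwrite("pics/c12.png",np.hstack([cv2.resize(a[150:300,175:325],None,fx=2.7,fy=2.7),cv2.resize(b[190:290,240:340],None,fx=4.05,fy=4.05)])[:,:,::-1])
E
```

```text
time: 8.4
tool_pos: [483.3, -111.5, 320.4]
tcp_rot: [-3.14, 0.002, -3.005]
contact_force: [1.7, 0.3, -0.1]
grip_width: 73.6
time: 8.9
tool_pos: [480.4, -109.9, 156.4]
tcp_rot: [3.137, -0.006, -2.918]
contact_force: [-1.4, 0.3, -0.5]
grip_width: 73.6
[ 480.42086688 -109.87677331  156.35183036] [ 3.13747545 -0.00572518 -2.91778378]
```

View pics/c12.png

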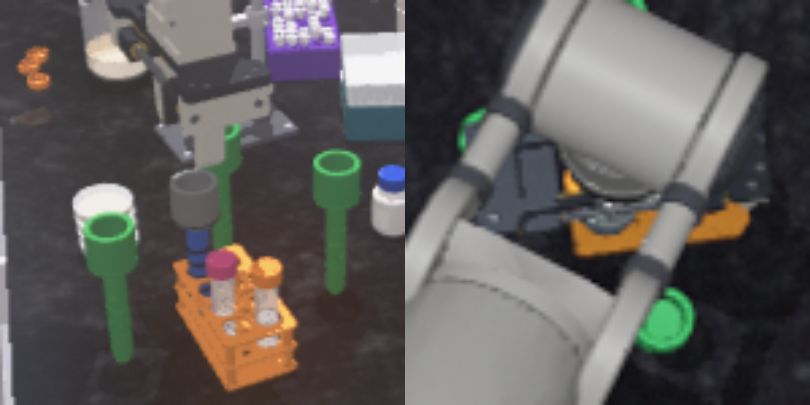

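```bash
python3 - <<'E'
from h import *
np.set_printoptions(precision=1,suppress=True)
p=np.array([480.4,-109.9,156.35]);j=np.array([-.2215,.975,0])
for z in (30,37,44):
  print(z,[proj("side",p+[0,0,z]+k*j) for k in(-56,-46,-37)])
S=cv2.imread("pics/side4.png")
cv2.imwrite("pics/c13.png",cv2.resize(S[160:240,215:290],None,fx=8,fy=7,interpolation=cv2.INTER_NEAREST))
E
```

```text
30 [array([254.1, 216.7]), array([252.4, 214.5]), array([250.8, 212.5])]
37 [array([253.9, 214.1]), array([252.2, 211.9]), array([250.7, 210. ])]
44 [array([253.8, 211.5]), array([252.1, 209.3]), array([250.5, 207.4])]
```

View pics/c13.png

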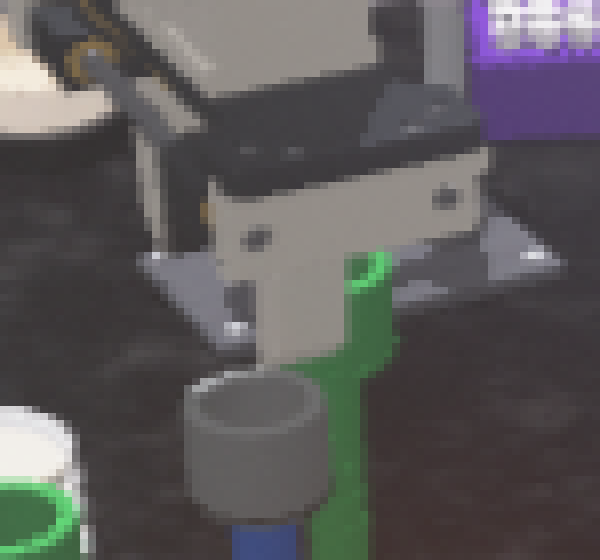

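```bash
python3 -m inch '[0.35,0.1,-1,0,0,0,0.6, 0.35,0.1,-2.5,0,0,0,0.6,0.35,0.1,-2.5,0,0,0,0.6,0.35,0.1,-2.5,0,0,0,0.6,0.35,0.1,-2.5,0,0,0,0.6]'; python3 - <<'E'
from h import *
o=bot.get_obs();print(o["tool_pos"],o["tcp_rot"])
a=bot.capture("side")
cv2.imwrite("pics/c14.png",cv2.resize(a[160:240,215:290],None,fx=7,fy=7)[:,:,::-1])
E
```

```text
time: 9.5
tool_pos: [488.3, -110.6, 137.7]
tcp_rot: [-3.139, 0.004, -2.917]
contact_force: [0.3, 0.4, -0.7]
grip_width: 73.2
[ 488.30048623 -110.5895897   137.71409941] [-3.13864442  0.00434355 -2.91743865]
```

View pics/c14.png

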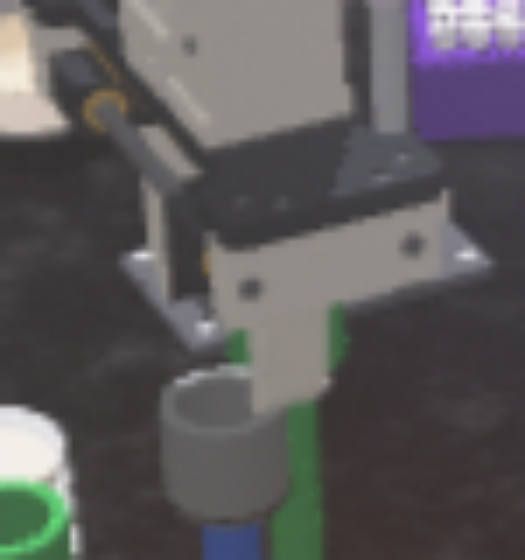

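```bash
python3 -m inch '[-0.45,0.1,0,0,0,0,0.6, -0.45,0.1,-1,0,0,0,0.6,-0.45,0.1,-2.5,0,0,0,0.6,-0.45,0.1,-2.5,0,0,0,0.6,-0.45,0.1,-2.5,0,0,0,0.6]'; python3 - <<'E'
from h import *
o=bot.get_obs();print(o["tool_pos"],o["tcp_rot"])
a=bot.capture("side")
cv2.imwrite("pics/c15.png",cv2.resize(a[160:240,215:290],None,fx=7,fy=7)[:,:,::-1])
E
```

```text
time: 10.05
tool_pos: [483.4, -109.5, 112.3]
tcp_rot: [-3.139, 0.003, -2.918]
contact_force: [-0.9, -0.1, -0.4]
grip_width: 73.4
[ 483.40770814 -109.49845248  112.32100223] [-3.13933082  0.00338098 -2.9175699 ]
```

View pics/c15.png

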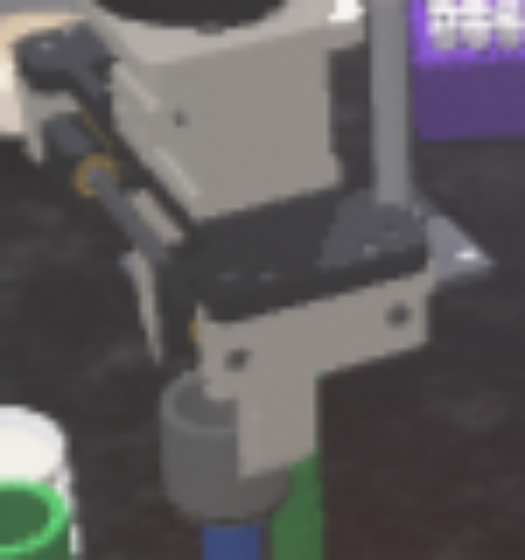

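```bash
python3 -m inch '[0,0,-1.5,0,0,0,0.6, 0,0,-3,0,0,0,0.6,0,0,-3,0,0,0,0.6,0,0,-3,0,0,0,0.2,0,0,-3,0,0,0,-0.2]';python3 -m inch '[0,0,0,0,0,0,-1, 0,0,0,0,0,0,-1,0,0,0,0,0,0,-1,0,0,0,0,0,0,-1,0,0,0,0,0,0,-1]'; python3 - <<'E'
from h import *
o=bot.get_obs();print(o["tool_pos"],o["tcp_rot"])
a=bot.capture("side")
cv2.imwrite("pics/c16.png",cv2.resize(a[160:260,205:305],None,fx=6,fy=6)[:,:,::-1])
E
```

```text
time: 10.6
tool_pos: [484.5, -109.9, 83.7]
tcp_rot: [-3.138, 0.006, -2.917]
contact_force: [-0.0, 0.8, 0.1]
grip_width: 61.9
time: 11.1
tool_pos: [484.9, -110.0, 84.3]
tcp_rot: [-3.137, 0.007, -2.917]
contact_force: [0.4, -0.1, 6.1]
grip_width: 44.5
[ 484.93910419 -109.95999796   84.30323251] [-3.1371278   0.00680431 -2.9174881 ]
```

View pics/c16.png

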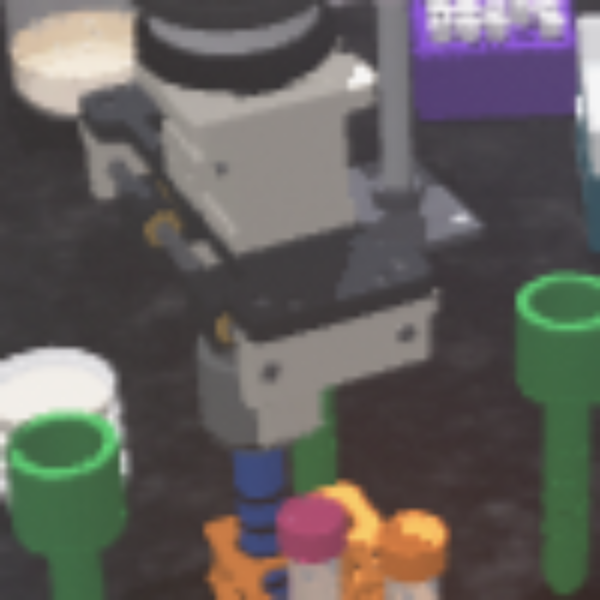

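```bash
python3 -m inch '[0,0,1,0,0,0,-1, 0,0,3,0,0,0,-1,0,0,5.5,0,0,0,-1,0,0,8,0,0,0,-1,0,0,10.5,0,0,0,-1]';python3 -m inch '[0,0,2,0,0,0,-1, 0,0,4,0,0,0,-1,0,0,6,0,0,0,-1,0,0,7.5,0,0,0,-1,0,0,7.5,0,0,0,-1]'; python3 - <<'E'
from h import *
o=bot.get_obs();print(o["tool_pos"],o["tcp_rot"],o["contact_force"])
a=bot.capture("side")
cv2.imwrite("pics/c17.png",cv2.resize(a[110:270,185:325],None,fx=3.7,fy=3.7)[:,:,::-1])
E
```

```text
time: 11.65
tool_pos: [484.6, -109.9, 190.6]
tcp_rot: [-3.137, 0.006, -2.917]
contact_force: [0.2, -1.2, 0.0]
grip_width: 44.0
time: 12.15
tool_pos: [485.3, -110.3, 267.8]
tcp_rot: [-3.135, 0.009, -2.917]
contact_force: [-0.6, 0.0, -0.8]
grip_width: 44.1
[ 485.3051876  -110.25842512  267.77610868] [-3.13492144  0.00948264 -2.91740286] [-0.63198153  0.01800668 -0.76014607]
```

View pics/c17.png

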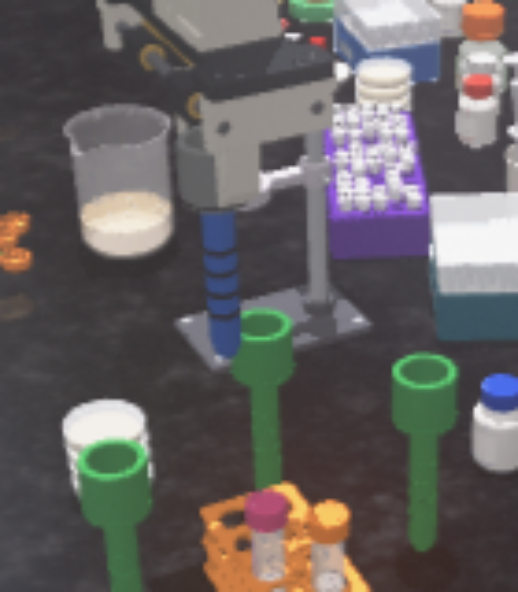

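```bash
cat > meas.py <<'E'
from h import *
np.set_printoptions(precision=1,suppress=True)
import sys
def handle(roi):
    a=bot.capture("side");o=bot.get_obs()
    r=blob(a,roi,lambda r,g,b,h,s,v:(h>105)&(h<130)&(s>90)&(v>50)) 
    ys,xs=np.nonzero(r[3]);ys+=roi[1];xs+=roi[0]
    rows=[(y,xs[ys==y].mean(),(ys==y).sum()) for y in sorted(set(ys))]
    rows=np.array(rows);k=rows[2:-4]
    f=np.polyfit(k[:,0],k[:,1],1)
    print("tcp",o["tool_pos"],o["tcp_rot"],o["contact_force"]);print("rows",rows[0],rows[-1],"slope du/dv",f[0],"tip px",np.polyval(f,rows[-1,0]))
    return a,rows,f
E
python3 - <<'E'
from meas import *
a,r,f=handle((230,150,262,215))
p=np.array([484.5,-110,0])
for z in(186,206,296): print(z,proj("side",p+[0,0,z]))
u=proj("side",p+[0,0,296])-proj("side",p+[0,0,186]);print("vertical slope",u[0]/u[1])
E
```

```text
tcp [ 484.2 -109.8  265.2] [-3.1  0.  -2.9] [-0.8  0.4 -1.2]
rows [168.  244.2   5. ] [178.  243.5   2. ] slope du/dv 0.09999999999999068 tip px 243.7
186 [246.5 204.7]
206 [246.1 197.5]
296 [243.9 163.1]
vertical slope 0.0630826483895272
```

```bash
python3 -m inch '[0.4,2,0.5,0,0,0,-1, 1,5.5,1,0,0,0,-1,1.7,9,1,0,0,0,-1,2.4,12.5,1,0,0,0,-1,3,16,1,0,0,0,-1]';python3 -m inch '[0.7,3.5,0,0,0,0.8,-1, 1.4,7,0,0,0,1.6,-1,2.1,10.5,0,0,0,1.6,-1,2.6,13.5,0,0,0,1.6,-1,2.7,14.5,0,0,0,1.6,-1]'; python3 -m inch '[0,0,0,0,0,0,-1,0,0,0,0,0,0,-1,0,0,0,0,0,0,-1,0,0,0,0,0,0,-1,0,0,0,0,0,0,-1]';python3 - <<'E'
from h import *
o=bot.get_obs();print(o["tool_pos"],o["tcp_rot"],o["contact_force"])
a=bot.capture("side");b=bot.capture("top")
cv2.imwrite("pics/side5.png",a[:,:,::-1])
cv2.imwrite("pics/c18.png",np.hstack([cv2.resize(a[70:200,195:305],None,fx=4.5,fy=4.5)[:585],cv2.resize(b[150:280,150:220],None,fx=4.5,fy=4.5)[:585]])[:,:,::-1])
E
```

```text
time: 12.75
tool_pos: [513.7, 51.5, 273.9]
tcp_rot: [-3.138, 0.003, -2.918]
contact_force: [0.5, -0.5, -0.5]
grip_width: 43.9
time: 13.25
tool_pos: [540.1, 199.1, 272.0]
tcp_rot: [-3.139, 0.0, -2.887]
contact_force: [0.2, -0.3, -0.6]
grip_width: 44.0
time: 13.75
tool_pos: [540.2, 198.2, 272.3]
tcp_rot: [-3.139, 0.001, -2.888]
contact_force: [0.6, 0.2, -0.6]
grip_width: 44.3
[540.21256708 198.18554739 272.25072256] [-3.13878182e+00  8.62724280e-04 -2.88841182e+00] [ 0.62425426  0.19564107 -0.61580306]
```

View pics/c18.png

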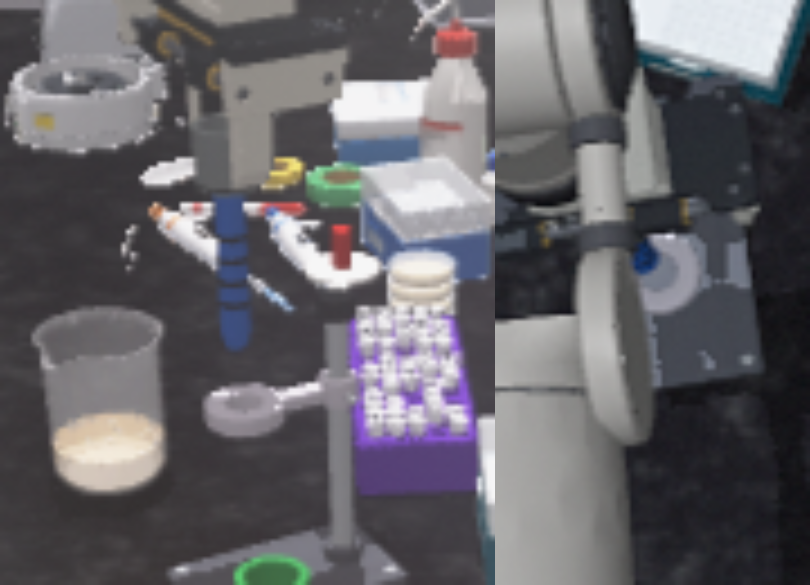

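```bash
cat > meas.py <<'E'
from h import *
np.set_printoptions(precision=2,suppress=True)
def side(roi,a=None):
    a=bot.capture("side") if a is None else a
    x0,y0,x1,y1=roi;h=cv2.cvtColor(a,cv2.COLOR_RGB2HSV)[y0:y1,x0:x1].astype(int)
    m=(h[...,0]>104)&(h[...,0]<132)&(h[...,1]>70)
    ys,xs=np.nonzero(m)
    rows=np.array([(y+y0,xs[ys==y].mean()+x0,(ys==y).sum(),xs[ys==y].min()+x0,xs[ys==y].max()+x0) for y in sorted(set(ys))])
    k=rows[(rows[:,2]>=5)&(rows[:,2]<=9)];f=np.polyfit(k[:,0],k[:,1],1)
    return a,rows,f
E
python3 - <<'E'
from meas import *
a=cv2.imread("pics/side5.png")[...,::-1].copy()
a,r,f=side((238,108,256,152),a);print(r[:3],r[-5:]);print("slope",f[0],"u at foot",np.polyval(f,r[-1,0]))
p=np.array([540.3,200.5,0]);A=proj("side",p+[0,0,300]);B=proj("side",p+[0,0,192]);print(A,B,(A-B)[0]/(A-B)[1])
b=bot.capture("top");cv2.imwrite("pics/top5.png",b[...,::-1])
cv2.imwrite("pics/c19.png",np.hstack([cv2.resize(a[110:175,225:275],None,fx=8,fy=8,interpolation=cv2.INTER_NEAREST),cv2.resize(b[195:227,170:205],None,fx=11,fy=16.25,interpolation=cv2.INTER_NEAREST)])[...,::-1])
E
```

```text
[[113.  248.    1.  248.  248. ]
 [114.  245.5   8.  242.  249. ]
 [115.  245.5   6.  243.  248. ]] [[143.  247.    7.  244.  250. ]
 [144.  247.    7.  244.  250. ]
 [145.  246.5   6.  244.  249. ]
 [146.  247.    5.  245.  249. ]
 [147.  247.    3.  246.  248. ]]
slope 0.027968411309589724 u at foot 246.95833366295912
[246.01 110.51] [247.97 145.43] 0.05619234334026502
```

View pics/c19.png

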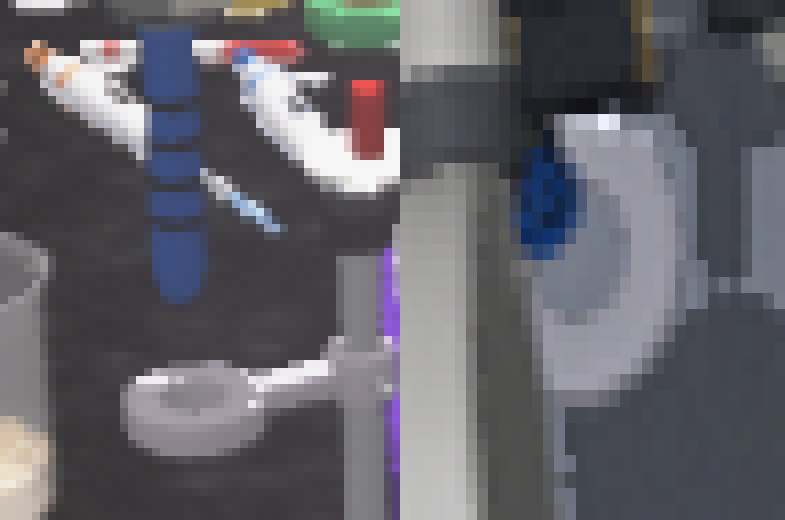

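```bash
python3 - <<'E'
from meas import *
for x,y in((540.3,200.5),(537.3,200.5)):
  for z in(191,201,221): print(x,y,z,"c",proj("top",[x,y,z]),"low",proj("top",[x-(7 if z==191 else 10),y,z]),proj("side",[x,y,z]))
print(proj("top",[540.3,200.5,150]),proj("side",[540.3,200.5,150]))
# measured foot by ray at z 191
T=cv2.imread("pics/top5.png")[...,::-1].astype(int)
m=(T[...,2]>T[...,0]+50)&(T[...,2]>T[...,1]+30);ys,xs=np.nonzero(m[195:227,172:200])
for y in sorted(set(ys)): print(y+195,xs[ys==y].min()+172,xs[ys==y].max()+172)
print(bot.get_obs()["tool_pos"],bot.get_obs()["tcp_rot"])
E
```

```text
540.3 200.5 191 c [183.08 206.93] low [182.77 209.33] [247.99 145.74]
540.3 200.5 201 c [182.46 206.16] low [182.01 209.63] [247.82 142.64]
540.3 200.5 221 c [181.2 204.6] low [180.74 208.11] [247.47 136.36]
537.3 200.5 191 c [182.94 207.96] low [182.63 210.37] [246.99 145.85]
537.3 200.5 201 c [182.32 207.2 ] low [181.87 210.67] [246.81 142.75]
537.3 200.5 221 c [181.06 205.65] low [180.6  209.16] [246.45 136.47]
[185.52 209.96] [248.69 158.18]
204 182 182
205 182 183
206 181 184
207 181 185
208 181 185
209 181 184
210 182 183
[540.16 198.66 272.15] [-3.14  0.   -2.89]
```

```bash
python3 -m inch '[0.1,0,0,0,-0.8,0,-1,0.1,0,0,0,-1.6,0,-1,0.1,0,0,0,-1.6,0,-1,0.1,0,0,0,-1.6,0,-1,0.1,0,0,0,-1.6,0,-1]';python3 - <<'E'
from meas import *
o=bot.get_obs();print(o["tool_pos"],o["tcp_rot"])
a,r,f=side((238,108,256,152));print(r[-4:]);print("slope",f[0],"u at foot",np.polyval(f,146))
T=bot.capture("top").astype(int)
m=(T[...,2]>T[...,0]+50)&(T[...,2]>T[...,1]+30);ys,xs=np.nonzero(m[195:227,172:200])
for y in sorted(set(ys)): print(y+195,xs[ys==y].min()+172,xs[ys==y].max()+172)
E
```

```text
time: 14.4
tool_pos: [541.1, 198.7, 272.2]
tcp_rot: [-3.132, 0.028, -2.888]
contact_force: [-0.6, -0.7, -1.2]
grip_width: 44.1
[541.14 198.72 272.22] [-3.13  0.03 -2.89]
[[144.  247.5   6.  245.  250. ]
 [145.  247.5   6.  245.  250. ]
 [146.  248.    5.  246.  250. ]
 [147.  248.    3.  247.  249. ]]
slope 0.05270063544363269 u at foot 248.02311622342518
204 183 183
205 182 185
206 181 185
207 181 185
208 182 185
209 182 183
```

```bash
python3 -m inch '[0,0,-1.2,0,0,0,-1,0,0,-2.4,0,0,0,-1,0,0,-3.6,0,0,0,-1,0,0,-4.6,0,0,0,-1,0,0,-5.4,0,0,0,-1]';python3 - <<'E'
from meas import *
o=bot.get_obs();print(o["tool_pos"],o["tcp_rot"])
a=bot.capture("side");b=bot.capture("top");cv2.imwrite("pics/side6.png",a[...,::-1])
cv2.imwrite("pics/c20.png",np.hstack([cv2.resize(a[110:175,225:275],None,fx=8,fy=8),cv2.resize(b[195:227,170:205],None,fx=11,fy=16.25)])[...,::-1])
E
```

```text
time: 15.0
tool_pos: [540.8, 198.6, 216.6]
tcp_rot: [-3.132, 0.026, -2.888]
contact_force: [-0.2, -0.5, -0.8]
grip_width: 43.8
[540.78 198.58 216.62] [-3.13  0.03 -2.89]
```

View pics/c20.png

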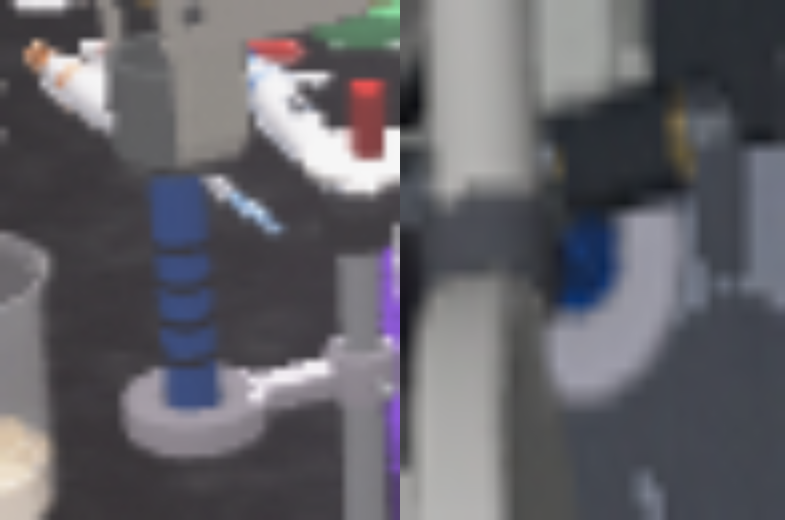

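```bash
python3 -m inch '[0,0,-1,0,0,0,-1,0,0,-2,0,0,0,-1,0,0,-3,0,0,0,-1,0,0,-4,0,0,0,-1,0,0,-4.5,0,0,0,-1]';python3 - <<'E'
from meas import *
a,r,f=side((238,115,256,163));print(r[0],r[-1],"slope",f[0])
cv2.imwrite("pics/c21.png",cv2.resize(a[110:200,225:295],None,fx=6,fy=6)[...,::-1])
E
```

```text
time: 15.6
tool_pos: [540.0, 198.4, 170.1]
tcp_rot: [-3.132, 0.023, -2.888]
contact_force: [-0.0, -0.5, -2.1]
grip_width: 44.1
[147. 247.   7. 244. 250.] [160.  250.5   2.  250.  251. ] slope 0.08536585365852929
```

View pics/c21.png

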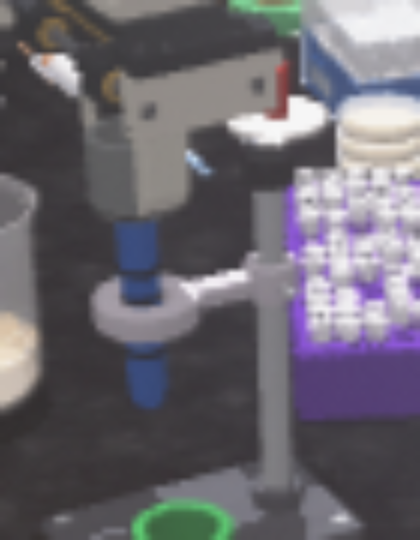

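```bash
python3 -m inch '[0.15,0,-0.8,0,-0.2,0,-1,0.15,0,-1.8,0,-0.3,0,-1,0.15,0,-2.8,0,-0.3,0,-1,0.15,0,-3.6,0,-0.3,0,-1,0.15,0,-3.8,0,-0.3,0,-1]';python3 - <<'E'
from meas import *
a=bot.capture("side")
cv2.imwrite("pics/c22.png",cv2.resize(a[120:210,225:295],None,fx=6,fy=6)[...,::-1])
E
```

```text
time: 16.15
tool_pos: [540.6, 198.2, 130.3]
tcp_rot: [-3.131, 0.025, -2.888]
contact_force: [0.6, -0.3, -1.0]
grip_width: 43.7
```

View pics/c22.png

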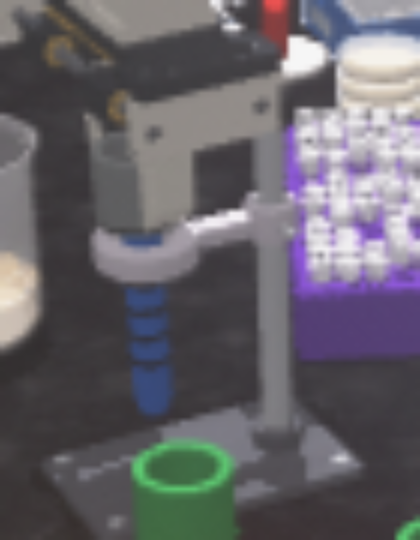

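```bash
python3 -m inch '[0.05,0,-0.3,0,0,0,-1,0.05,0,-0.5,0,0,0,-1,0.05,0,-0.6,0,0,0,-1,0.05,0,-0.7,0,0,0,-1,0.05,0,-0.7,0,0,0,-1]';python3 -m inch '[0,0,-0.1,0,0,0,-1,0,0,-0.2,0,0,0,-1,0,0,-0.2,0,0,0,-1,0,0,-0.2,0,0,0,-1,0,0,-0.2,0,0,0,-1]'
```

```text
time: 16.7
tool_pos: [541.4, 198.3, 123.7]
tcp_rot: [-3.131, 0.026, -2.888]
contact_force: [-0.2, -0.1, -2.1]
grip_width: 43.7
time: 17.2
tool_pos: [541.4, 198.3, 121.7]
tcp_rot: [-3.131, 0.026, -2.888]
contact_force: [-0.4, 0.5, -0.4]
grip_width: 43.7
```

```bash
python3 -m inch '[0,0,-0.1,0,0,0,-1,0,0,-0.2,0,0,0,-1,0,0,-0.2,0,0,0,-1,0,0,-0.2,0,0,0,-1,0,0,-0.2,0,0,0,-1]';python3 - <<'E'
from meas import *
print(bot.get_obs()["contact_force"])
a=bot.capture("side")
cv2.imwrite("pics/c23.png",cv2.resize(a[120:210,225:295],None,fx=6,fy=6)[...,::-1])
E
```

```text
time: 17.7
tool_pos: [541.8, 198.3, 121.3]
tcp_rot: [-3.131, 0.028, -2.888]
contact_force: [-2.4, -1.2, 9.8]
grip_width: 43.8
[-2.4  -1.22  9.84]
```

View pics/c23.png

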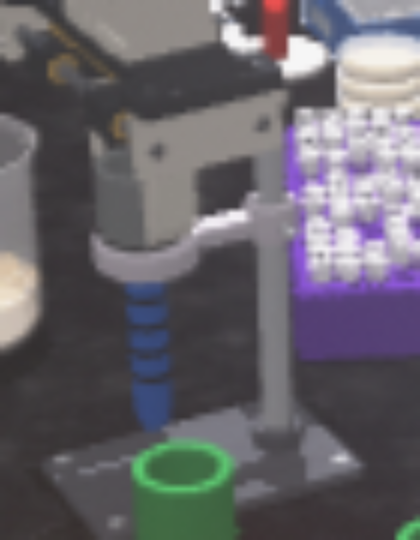

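```bash
python3 -m inch '[0,0,0,0,0,0,0.2,0,0,0,0,0,0,0.4,0,0,0,0,0,0,0.5,0,0,0,0,0,0,0.5,0,0,0,0,0,0,0.5]';python3 -m inch '[0,0,1,0,0,0,0.5,0,0,3,0,0,0,0.5,0,0,6,0,0,0,0.5,0,0,10,0,0,0,0.5,0,0,14,0,0,0,0.5]';python3 - <<'E'
from meas import *
print(bot.get_obs()["contact_force"])
a=bot.capture("side");b=bot.capture("top")
cv2.imwrite("pics/side7.png",a[...,::-1]);cv2.imwrite("pics/top7.png",b[...,::-1])
cv2.imwrite("pics/c24.png",np.hstack([cv2.resize(a[100:210,215:295],None,fx=5,fy=5),cv2.resize(b[140:250,140:210],None,fx=5,fy=5)])[...,::-1])
E
```

```text
time: 18.25
tool_pos: [541.7, 198.3, 121.1]
tcp_rot: [-3.131, 0.028, -2.888]
contact_force: [-0.5, 0.4, 0.1]
grip_width: 69.0
time: 18.75
tool_pos: [541.4, 198.2, 263.1]
tcp_rot: [-3.131, 0.028, -2.888]
contact_force: [1.5, 0.3, 0.2]
grip_width: 68.7
[1.5  0.27 0.23]
```

View pics/c24.png

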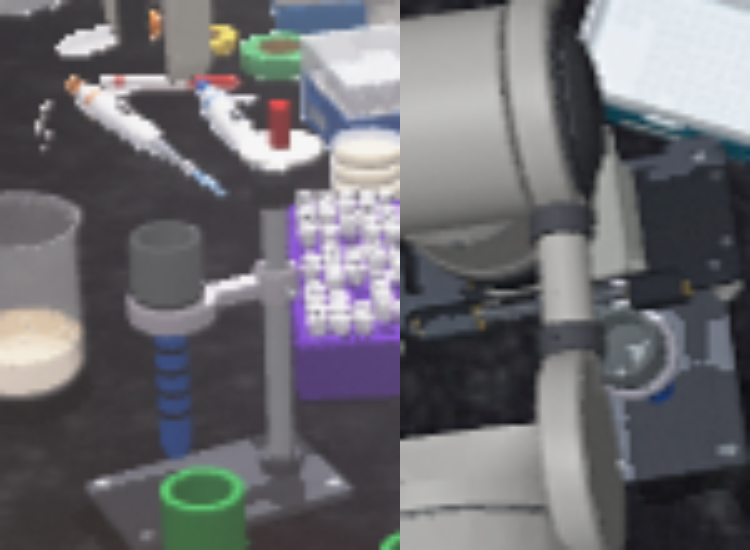

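```bash
python3 -m inch '[0.8,0.8,2,0,0.5,-8,0.2,1.7,1.7,2,0,1,-16,-0.1,2.6,2.6,2,0,1.6,-24,-0.2,3.5,3.5,2,0,1.6,-32,-0.2,4.4,4.4,2,0,1.6,-40,-0.2]';python3 -m inch '[0.8,0.9,0,0,0,-8,-0.2,1.7,1.8,0,0,0,-16,-0.2,2.6,2.7,0,0,0,-24,-0.2,3.5,3.6,0,0,0,-32,-0.2,4.2,4.4,0,0,0,-42,-0.2]';python3 -m inch '[0,0,0,0,0,0,-0.2,0,0,0,0,0,0,-0.2,0,0,-1,0,0,0,-0.2,0,0,-2,0,0,0,-0.2,0,0,-2,0,0,0,-0.2]'; python3 - <<'E'
from meas import *
a=bot.capture("side");b=bot.capture("top")
o=bot.get_obs();print(o["tool_pos"],o["tcp_rot"])
cv2.imwrite("pics/c25.png",np.hstack([cv2.resize(a[60:170,215:305],None,fx=5,fy=5),cv2.resize(b[140:250,140:210],None,fx=5,fy=5)])[...,::-1])
E
```

```text
time: 19.35
tool_pos: [588.6, 243.2, 288.1]
tcp_rot: [-3.127, 0.012, 2.692]
contact_force: [0.7, 1.0, -0.1]
grip_width: 37.5
time: 19.85
tool_pos: [630.8, 287.6, 287.8]
tcp_rot: [-3.127, 0.012, 1.978]
contact_force: [0.6, -0.1, 0.7]
grip_width: 36.7
time: 20.35
tool_pos: [629.7, 287.1, 265.5]
tcp_rot: [-3.123, 0.012, 1.978]
contact_force: [-0.4, 0.2, 0.2]
grip_width: 36.7
[630.45 287.37 267.42] [-3.13  0.01  1.98]
```

View pics/c25.png

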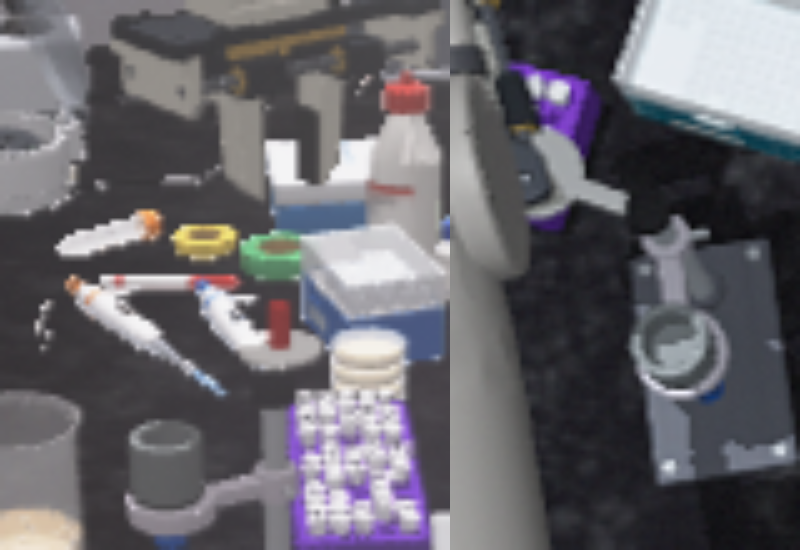

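```bash
python3 -m inch '[-0.25,-0.1,-1.5,0,0,0,-0.2,-0.25,-0.1,-3,0,0,0,-0.2,-0.25,-0.1,-4,0,0,0,-0.2,-0.25,-0.1,-4,0,0,0,-0.2,-0.25,-0.1,-4,0,0,0,-0.2]'; python3 - <<'E'
from meas import *
a=bot.capture("side")
o=bot.get_obs();print(o["tool_pos"],o["tcp_rot"])
cv2.imwrite("pics/c26.png",np.hstack([cv2.resize(a[60:170,215:305],None,fx=5,fy=5)])[...,::-1])
E
```

```text
time: 20.95
tool_pos: [628.2, 286.4, 228.0]
tcp_rot: [-3.126, 0.012, 1.978]
contact_force: [0.4, -0.4, 0.2]
grip_width: 36.9
[628.36 286.48 228.39] [-3.13  0.01  1.98]
```

View pics/c26.png

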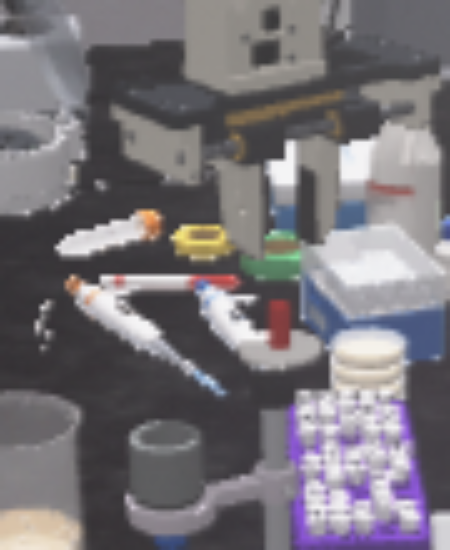

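```bash
python3 -m inch '[-0.05,0,-1.5,0,0,0,-0.2,-0.05,0,-3,0,0,0,-0.2,-0.05,0,-4.5,0,0,0,-0.2,-0.05,0,-5.1,0,0,0,-0.2,-0.05,0,-5.1,0,0,0,-0.4]';python3 -m inch '[0,0,0,0,0,0,-0.55,0,0,0,0,0,0,-0.55,0,0,0,0,0,0,-0.55,0,0,0,0,0,0,-0.55,0,0,0,0,0,0,-0.55]'; python3 - <<'E'
from meas import *
a=bot.capture("side")
o=bot.get_obs();print(o["tool_pos"],o["tcp_rot"])
cv2.imwrite("pics/c27.png",np.hstack([cv2.resize(a[60:170,215:305],None,fx=5,fy=5)])[...,::-1])
E
```

```text
time: 21.5
tool_pos: [627.7, 286.4, 177.2]
tcp_rot: [-3.126, 0.012, 1.978]
contact_force: [-0.0, 0.9, 0.3]
grip_width: 32.3
time: 22.0
tool_pos: [627.8, 286.5, 177.5]
tcp_rot: [-3.127, 0.012, 1.978]
contact_force: [-1.7, -1.1, 0.2]
grip_width: 20.9
[627.8  286.52 177.36] [-3.13  0.01  1.98]
```

View pics/c27.png

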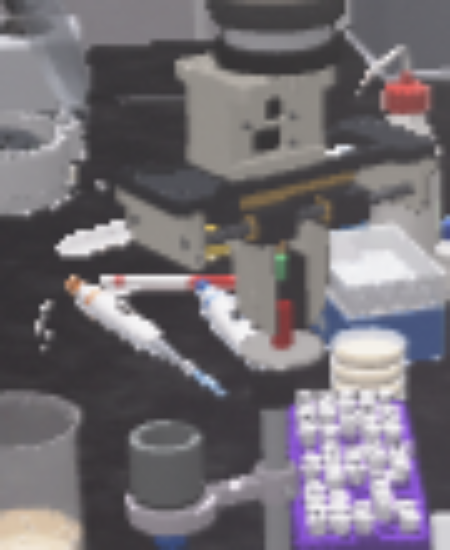

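```bash
python3 -m inch '[-1.3,0.05,0,0,0,4,-0.55,-2.5,0.05,0,0,0,9,-0.55,-3.7,-0.15,0,0,0,14,-0.55,-4.8,-0.55,0,0,0,19,-0.55,-5.9,-1.2,0,0,0,24,-0.55]'; python3 - <<'E'
from meas import *
a=bot.capture("side");b=bot.capture("top")
o=bot.get_obs();print(o["tool_pos"],o["tcp_rot"])
cv2.imwrite("pics/c28.png",np.hstack([cv2.resize(a[60:170,215:305],None,fx=5,fy=5),cv2.resize(b[140:250,140:210],None,fx=5,fy=5)])[...,::-1])
E
```

```text
time: 22.55
tool_pos: [568.5, 275.3, 177.5]
tcp_rot: [-3.128, 0.012, 2.401]
contact_force: [1.1, 1.3, 0.1]
grip_width: 20.7
[568.01 274.42 177.89] [-3.13  0.01  2.4 ]
```

View pics/c28.png

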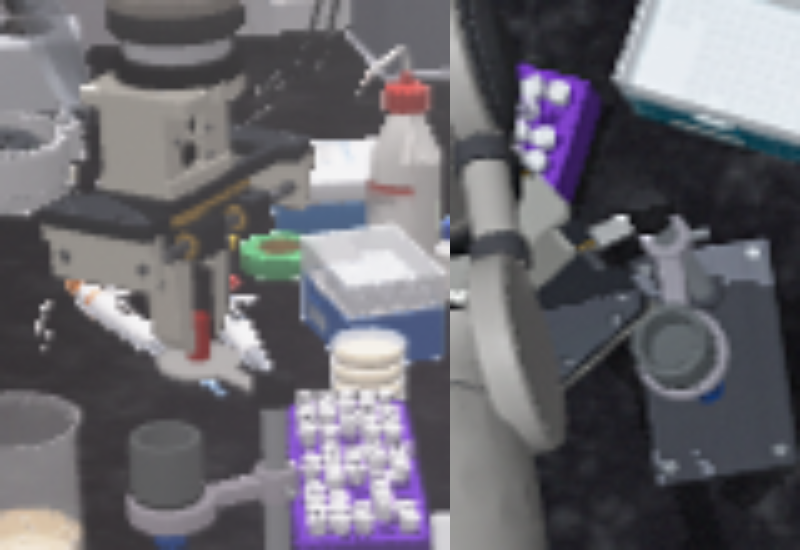

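```bash
python3 -m inch '[-0.8,-0.75,0,0,0,5,-0.55,-1.6,-1.65,0,0,0,10,-0.55,-2.2,-2.7,0,0,0,15,-0.55,-2.6,-3.85,0,0,0,20,-0.55,-2.8,-5,0,0,0,25,-0.55]'; python3 - <<'E'
from meas import *
a=bot.capture("side");b=bot.capture("top")
o=bot.get_obs();print(o["tool_pos"],o["tcp_rot"])
cv2.imwrite("pics/c29.png",np.hstack([cv2.resize(a[60:170,215:305],None,fx=5,fy=5),cv2.resize(b[140:250,140:210],None,fx=5,fy=5)])[...,::-1])
E
```

```text
time: 23.15
tool_pos: [540.4, 224.6, 178.0]
tcp_rot: [-3.128, 0.013, 2.835]
contact_force: [-0.2, 0.8, 0.7]
grip_width: 20.7
[540.55 223.61 178.12] [-3.13  0.01  2.83]
```

View pics/c29.png

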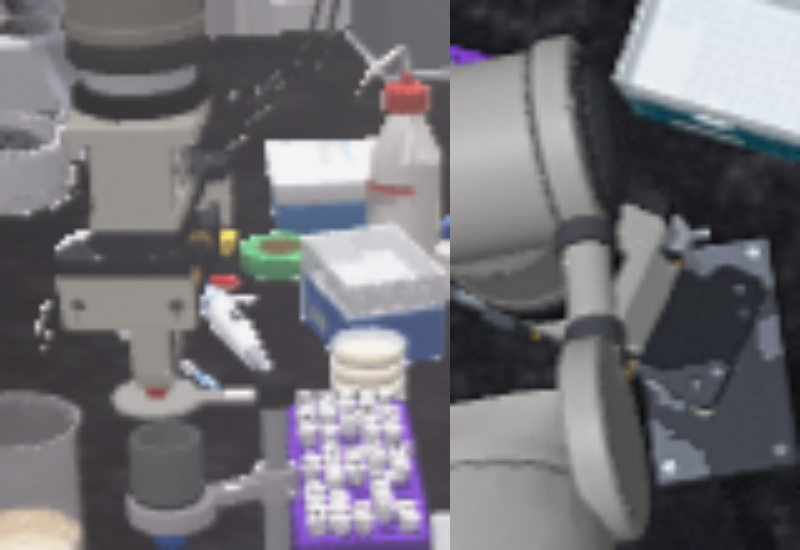

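```bash
python3 -m inch '[-0.1,-0.8,0,0,0,3,-0.55,-0.05,-1.5,0,0,0,6,-0.55,0.05,-2,0,0,0,9,-0.55,0.05,-2.2,0,0,0,12,-0.55,0.1,-2.3,0,0,0,12,-0.55]'; python3 -m inch '[0,-0.1,0,0,0,0,-0.55,0.03,-0.2,0,0,0,0,-0.55,0.05,-0.3,0,0,0,0,-0.55,0.05,-0.3,0,0,0,0,-0.55,0.05,-0.3,0,0,0,0,-0.55]'
```

```text
time: 23.75
tool_pos: [542.1, 201.0, 178.1]
tcp_rot: [-3.127, 0.013, 3.038]
contact_force: [-0.1, 1.3, 0.2]
grip_width: 20.4
time: 24.25
tool_pos: [542.7, 198.0, 178.1]
tcp_rot: [-3.127, 0.013, 3.037]
contact_force: [0.8, 0.3, 0.5]
grip_width: 20.8
```

```bash
python3 -m inch '[0,-0.1,0,0,0,0,-0.55,0.03,-0.2,0,0,0,0,-0.55,0.03,-0.2,0,0,0,0,-0.55,0.03,-0.2,0,0,0,0,-0.55,0.03,-0.2,0,0,0,0,-0.55]';  python3 - <<'E'
from meas import *
F=[bot.get_obs()["contact_force"]]
a=bot.capture("side");b=bot.capture("top");F.append(bot.get_obs()["contact_force"])
o=bot.get_obs();print(o["tool_pos"],F)
cv2.imwrite("pics/c30.png",np.hstack([cv2.resize(a[60:170,215:305],None,fx=5,fy=5),cv2.resize(b[140:250,140:210],None,fx=5,fy=5)])[...,::-1])
E
```

```text
time: 24.75
tool_pos: [543.0, 195.9, 178.1]
tcp_rot: [-3.127, 0.013, 3.037]
contact_force: [-0.3, -0.3, -0.4]
grip_width: 20.6
[543.01 196.   178.16] [array([-0.26, -0.32, -0.35]), array([ 0.35, -0.17,  0.74])]
```

View pics/c30.png

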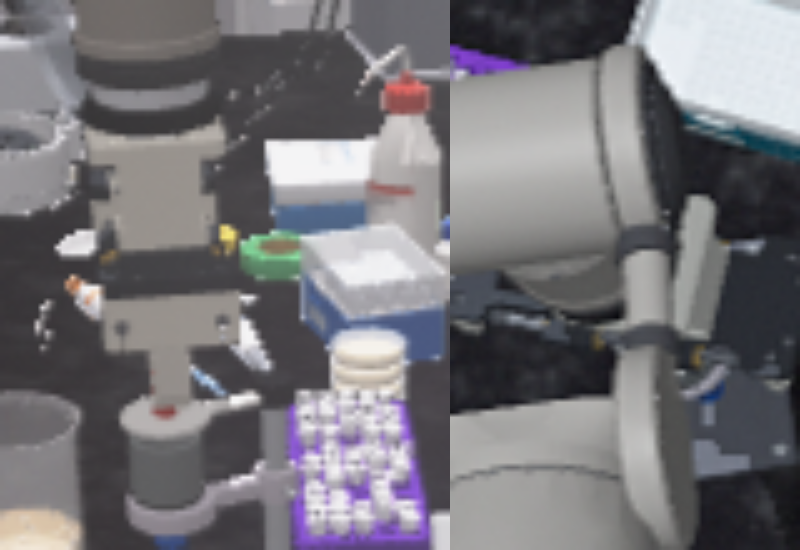

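```bash
python3 -m inch '[0,-0.1,0,0,0,0,-0.55,0.02,-0.2,0,0,0,0,-0.55,0.02,-0.2,0,0,0,0,-0.55,0.02,-0.2,0,0,0,0,-0.55,0.02,-0.2,0,0,0,0,-0.55]';python3 -m inch '[0,-0.1,0,0,0,0,-0.55,0.02,-0.2,0,0,0,0,-0.55,0.02,-0.2,0,0,0,0,-0.55,0.02,-0.2,0,0,0,0,-0.55,0.02,-0.2,0,0,0,0,-0.55]'
```

```text
time: 25.35
tool_pos: [543.2, 193.9, 178.1]
tcp_rot: [-3.127, 0.013, 3.037]
contact_force: [-0.5, -0.4, -0.2]
grip_width: 20.7
time: 25.85
tool_pos: [543.3, 193.5, 178.1]
tcp_rot: [-3.13, 0.013, 3.038]
contact_force: [0.3, 5.2, -0.1]
grip_width: 20.7
```

```bash
python3 -m inch '[0,-0.25,0,0,0,0,-0.55,0,-0.25,0,0,0,0,-0.55,0,-0.25,0,0,0,0,-0.55,0,-0.25,0,0,0,0,-0.55,0,-0.25,0,0,0,0,-0.55]'
python3 -m inch '[0,0.2,0,0,0,0,-0.45,0,0.4,0,0,0,0,-0.3,0,0.4,0,0,0,0,-0.3,0,0.4,0,0,0,0,-0.3,0,0.4,0,0,0,0,-0.3]'
```

```text
time: 26.35
tool_pos: [543.2, 193.5, 178.1]
tcp_rot: [-3.134, 0.013, 3.038]
contact_force: [1.0, 9.2, -1.9]
grip_width: 20.7
time: 26.85
tool_pos: [543.3, 197.2, 178.1]
tcp_rot: [-3.134, 0.013, 3.038]
contact_force: [0.7, 0.7, -0.3]
grip_width: 32.1
```

```bash
python3 -m inch '[0,0,0.5,0,0,0,-0.3,0,0,2,0,0,0,-0.3,0,0,5,0,0,0,-0.3,0,0,9,0,0,0,-0.3,0,0,12,0,0,0,-0.3]'
python3 -m inch '[-3,2,0,0,0,0,-0.3,-6,5,0,0,0,0,-0.3,-9,8,0,0,0,0,-0.3,-12,12,0,0,0,0,-0.3,-14,16,0,0,0,0,-0.3]'; python3 - <<'E'
from meas import *
a=bot.capture("side");b=bot.capture("top")
cv2.imwrite("pics/side9.png",a[...,::-1]);cv2.imwrite("pics/top9.png",b[...,::-1])
cv2.imwrite("pics/c31.png",np.hstack([cv2.resize(a[110:300,195:335],None,fx=3,fy=3),cv2.resize(b[150:290,160:290],None,fx=2.7,fy=4.07)])[...,::-1])
red=lambda r,g,b,h,s,v:(r>g+60)&(r>b+60)
for n,im,roi in(("side",a,(235,125,265,150)),("top",b,(168,190,200,225))):
    k=blob(im,roi,red);print(n,k[0],k[1],plane(n,*k[0],219))
E
```

```text
time: 27.35
tool_pos: [543.5, 197.1, 300.9]
tcp_rot: [-3.134, 0.015, 3.038]
contact_force: [0.8, -0.3, 0.4]
grip_width: 32.1
time: 27.85
tool_pos: [401.8, 358.0, 302.1]
tcp_rot: [-3.135, 0.016, 3.037]
contact_force: [1.1, 0.5, 0.7]
grip_width: 32.2
side [247.56 137.19] [245 133   5  10  36] [540.22 199.04 219.  ]
top [181.2  204.44] [179 202   5   6  25] [541.17 200.96 219.  ]
```

View pics/c31.png

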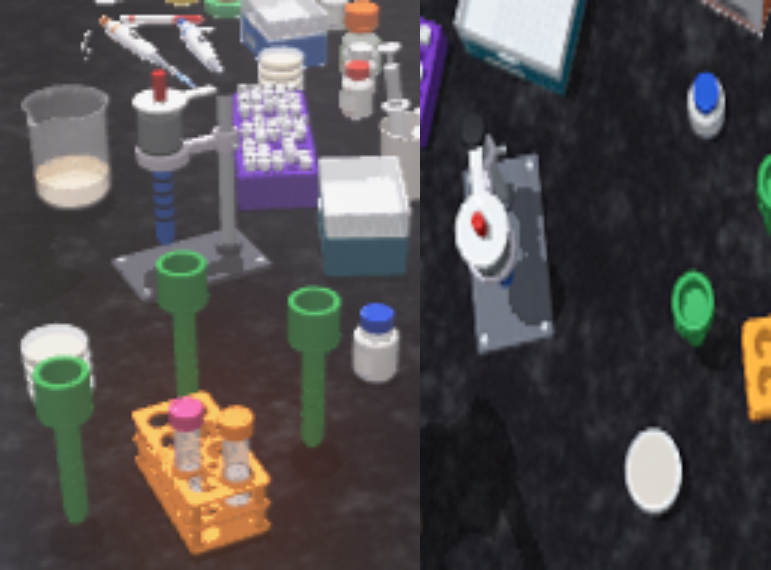

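View pics/top9.png

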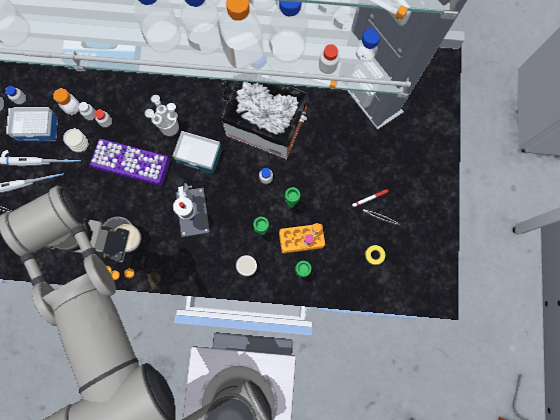

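```bash
python3 -m inch '[0,0,1,0,0,0,-0.3,0,0,2,0,0,0,-0.3,0,0,2,0,0,0,-0.3,0,0,2,0,0,0,-0.3,0,0,2,0,0,0,-0.3]'; python3 -c "
from plant import bot
print(bot.get_obs()['dq'].max()); print(bot.close_job())"
```

```text
time: 28.45
tool_pos: [401.2, 360.1, 321.4]
tcp_rot: [-3.136, 0.015, 3.042]
contact_force: [-0.4, 0.7, -0.8]
grip_width: 32.1
0.008610258600964094
the job is handed in; nothing more can be done
None
```

The driver is put away and the job is handed in, at about 28.5 s. I swung the cover to about 2 rad and took the blue-handled driver out of the rack. I then lowered it handle-first through the ring until its head rested on it (about 10 N at contact). Last, I swung the cover back to its stop, where a further push raised the force to 9 N with no movement.

**Last checks:** the side view shows the head on the ring and the cover over it. The knob measured at (541, 201) mm in the top view, against a ring centre of about (540.5, 200.5). The dishes, bottle, tape roll and green look-alikes sit where they did in the first pictures, judged by eye. The gripper is clear of everything, with the force reading at noise level.

**What disagreed:**
- **Reported tool height:** the pictures put the fingertips about 37 mm above the reported TCP. A test close at the reported knob height shut on nothing, so I used the pictures for heights from then on.
- **Side-camera positions:** points cast onto a known height came out up to 5 mm lower in y than in the top view, so I relied on the top view and on differences between objects.
- **Driver lean:** the driver leaned about 1.6° in the grip, and I tilted the tool to correct it before lowering.

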